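Line up and bolt down the shaker tray

TASK

The tube tray on the lab shaker has slipped, so its bolt hole no longer lines up with the hole in the deck below. Work the orange-handled tapered drift down through both holes, up to its collar, so that it draws them into line, feeling your way and never forcing it; then put the drift back upright in a hole of its stand and seat the black-headed bolt fully home in the lined-up holes, letting go of everything. Move the tray only with the drift, not with the gripper, and leave the bottle, beaker and jar alone.

Things in the scene. Friction and masses are not known exactly. Their poses are not given: they have to be found in the camera images.
- drift_grip (a point): Point on the axis of the upright tapered drift (see drift), in its orange handle (20 mm diameter, 50 mm tall): 32 mm above the underside of the collar, 82 mm above the tip, 23 mm below the handle's top. z runs up the axis. When the collar rests on the rim of a hole this point is 32 mm above the hole's mouth.
- bolt_grip (a point): Point on the axis of the upright bolt (see bolt), in its black head (20 mm diameter, 36 mm tall): 26 mm above the underside of the flange, 60 mm above the foot, 15 mm below the head's top. z runs up. Fully home, the flange lies on the tray and this point is 26 mm above the tray hole's mouth.
- tray_hole (a point): Centre of the mouth of the 14 mm round hole through the 8 mm thick blue tray, at its top face, 78 mm above the bench. The tray can be slid stiffly (about 5 N) up to 16 mm any way on the deck, without turning, and stays where left. The 14 mm blind hole in the deck lies below (see shaker). z is up.
- stand_hole0 (a point): Centre of the mouth of one hole of the fixed grey plastic stand (70 by 150 mm, 60 mm tall), at its top face. The hole is 18 mm in diameter, 55 mm deep. The two holes are 80 mm apart along this frame's y axis; this one is on the -y side. Drift or bolt may be in either at the start.
- stand_hole1 (a point): The same for the other hole of the stand, on the +y side.
- drift: Tapered drift, 120 g, standing upright in one hole of the stand: orange handle with a black band near its top; below it a steel collar 26 mm in diameter, 5 mm thick; below that a 50 mm steel shank: 16 mm of cylinder 13 mm in diameter, then a 34 mm taper to a flat tip 4.4 mm in diameter. Origin on the axis at the tip.
- bolt: Plain shoulder bolt, 100 g, no thread (pushed in, not turned), upright in the other hole of the stand: black head, steel flange 26 mm in diameter, 5 mm thick, steel shank 12 mm in diameter, 34 mm long with a chamfered foot (3 mm high, 8.4 mm across at the end). Origin on the axis at the foot.
- tray: Blue tray (130 mm along its x, 295 mm along its y, 8 mm thick); origin on its hole's axis at its underside. It carries a wire rack of capped tubes, 100 mm tall, that begins 100 mm from the hole on the +y side. Only the drift or bolt may push it, gently: their contact forces on tray and deck must not add up to over 45 N; pushing down gently, with up to 15 N, keeps below that.
- shaker: Grey shaker housing, 160 by 320 mm, 70 mm tall, fixed; origin at the bench. Its aluminium deck lies right under the tray, top 70 mm above the bench; the deck's hole (14 mm, 50 mm deep) is not measured: at the start it is 6 to 9 mm from the tray hole, in any direction. Only a lens 5 to 8 mm wide, half-way between the two centres, is open through both.
- reagent: Amber bottle 60 mm in diameter, 130 mm tall, loose; origin under its base. Leave it alone.
- beaker: Glass beaker 66 mm in diameter, 85 mm tall, loose; origin under its base. Leave it alone.
- jar: White jar with blue cap, 52 mm in diameter, 60 mm tall, loose; origin under its base. Leave it alone.
Mind the look-alikes: they are no part of the job. Leave any green, purple or yellow look-alike of the bolt alone.

How it is judged (in metres and radians):
On the way, in this order (a step that is already met when the one before it is completed fails the run):
1. the drift stands in both holes up to its collar and has drawn the tray hole into line with the deck hole (horizontal distance between drift_grip and tray_hole below 0.003 m and z of drift_grip in the frame of tray_hole between 0.028 and 0.0345 m and angle between drift_grip's own z axis and vertical below 0.08 rad), for 0.2 s.
2. the bolt sits in both holes with its flange down on the tray (horizontal distance between bolt_grip and tray_hole below 0.003 m and z of bolt_grip in the frame of tray_hole between 0.022 and 0.0285 m and angle between bolt_grip's own z axis and vertical below 0.08 rad), for 0.2 s.
At the end, for the whole second after the job is handed in: Bolt upright (0.08 rad) in the holes, flange on the tray (2.5 mm), within 3 mm of the tray hole's axis; drift upright in either stand hole, collar on the rim (2.5 mm), within 6 mm of its centre; both at rest (all of step 2 and ((horizontal distance between drift_grip and stand_hole0 below 0.006 m and z of drift_grip in the frame of stand_hole0 between 0.028 and 0.0345 m and angle between drift_grip's own z axis and vertical below 0.08 rad) or (horizontal distance between drift_grip and stand_hole1 below 0.006 m and z of drift_grip in the frame of stand_hole1 between 0.028 and 0.0345 m and angle between drift_grip's own z axis and vertical below 0.08 rad)) and linear speed of each of drift, bolt below 0.02 m/s); the robot touches nothing.
It fails at once if the drift presses on the tray and shaker with more than 45 N (contact force between drift and shaker above 45 N or contact force between drift and deck above 45 N).
It fails at once if the bolt presses on the tray and shaker with more than 45 N (contact force between bolt and shaker above 45 N or contact force between bolt and deck above 45 N).
It fails at once if the gripper or arm pushes the tray or its tubes itself (over 3 N) (contact force between any of the fingers, the arm and tray above 3 N).
It fails at once if the bottle, beaker or jar is moved more than 30 mm or tipped (distance of any of reagent, beaker, jar from where it was at the start of the episode above 0.03 m or angle between any of reagent, beaker, jar's own z axis and vertical above 0.3 rad).
It also fails if it takes over 72 s, if anything falls off the work surface, if the arm or the gripper's body presses on something with over 40 N, if the wrist force passes 120 N, or if a joint passes its speed limit or range.

ROBOT

A 6-joint arm with a two-finger parallel gripper is mounted at the origin on the work surface. World frame = base frame: x ahead of the robot, y to its left, z up, the work surface at z = 0. Lengths are in mm, angles in rad, forces in N, time in s.
With the tool pointing down it reaches from about 350 to 875 mm from the base axis. Payload 4.2 kg.
Tool frame: the origin (TCP) lies midway between the tips of the shut fingers; the grasp point (between the pads) lies 19 mm behind it; z points along the fingers, y is the direction in which the jaws open and shut (so a half turn about z gives the same grasp; the last joint's range is limited). The gripper opens to 85 mm and grips with 20 to 120 N. Pads are 22 mm wide; open, the fingers measure 114 mm over their backs; the gripper's body (76 mm by 85 mm) begins 54 mm behind the grasp point. The pads swing forward as they close: fully open they stand 13 mm farther back than shut.
Start: joints at [-0.969, 0.385, 0.008, 0, -1.194, -0.259], TCP at [210.093, -588.609, 204.512] pointing down, gripper open.
Joint ranges: [-3.14, 3.14], [-1.21, 2.06], [-1.07, 1.41], [-3.16, 2.05], [-2.99, -0.16], [-3.1, 3.1]. Speed limits (rad/s): [2.79, 2.79, 3.14, 3.14, 3.14, 3.14].

INTERFACE

Orientations are given as a unit quaternion [x, y, z, w].
In Python, from bench import arm gives the robot as it stands.
- The arm moves only by the tool send_rows, never from a script. Its arguments are lists of equal length, an entry for each row: "translation": the shift along the tool's x, y, z in mm, a list of three; "dr": the turn, a rotation vector about the tool's x, y, z in degrees, a list of three; "grip": the finger opening in mm, from 0 to 85.4. In form: {"translation": [[dx, dy, dz], ...], "dr": [[ax, ay, az], ...], "grip": [grip, ...]}. A call has exactly 5 rows; each row shifts and turns the commanded pose from where the row before left it, along the tool's axes as they then stand; what a row does not reach is not made up. A row lasts 1/8 s, in which the tool goes at most 62.5 mm and 10.7 degrees, less where a joint would pass 70% of its speed; a pose out of reach is approached as far as the arm can. A call with a gripper value outside its range is refused whole. The fingers move at their own pace and stop on an object; the grip force is fixed at half the most. Time passes only in rows, so rows that do not move let the fingers close, or fill a call up. It gives the time, the measured TCP pose, the force and the opening at its end, in the units of the state.
- arm.read_state(): the state, without advancing time (a new reading comes with each control period).
- arm.get_image(name): name is "scene" or "top" or "wrist"; returns the picture (384x512x3 uint8, red, green, blue); there is no depth.
- arm.camera_info(name): a dict with "fx", "fy", "cx", "cy" (pixels), "cam_to_world" (4x4, takes a point from camera to world coordinates). Camera axes: x right, y down, z forward; pixel columns grow to the right and rows downward; lengths in mm; the calibration is good to about 2 mm. A picture is of the moment at which its call begins: read the wrist's pose just before it. camera_info takes no time and is no camera call; for the wrist camera it gives the pose at the moment of the call.
- arm.job_done(): hands the job in, once; it reports no verdict.
Trained networks look in the newest picture that a camera, given by its name, has taken for a name from the list of things; names that differ only in an ending like _2 or _b are one class to them, and where a whole thing is asked for, a point or a joint stands for the part that bears it (a point fixed in the world has none). Each returns a list of dicts, best first, with "confidence" (0 to 1); they miss things now and then, are a little off and sometimes report something else, mostly with a low value. They report only what shows in the picture. A call takes as long as a camera call. They do not tell look-alikes from the thing itself.
- arm.search_frame(thing, camera): "xyz" ([x, y, z] in mm, in world coordinates, good to about 4 mm: the middle of the surface that is visible of it).
- arm.place_of(thing, camera): "xyz" ([x, y, z] in mm, in world coordinates, good to about 4 mm: a listed point, or the origin of a listed thing).
The state is a dict: "clock": time; "joints": joint angles; "joint_vel": joint speeds; "joint_efforts": joint torques, N m; "position": TCP position; "ee_rot": TCP orientation; "contact_force": force on the tool from outside, world axes, zero at the start; "wrist_torque": the same for the moment, N m; "gripper_width": finger opening in mm.
Only numpy, scipy, OpenCV 4.12 (cv2) and the standard library are available. Lean on these libraries where they do the work, as an engineer would, in place of code of your own. Each camera call takes 0.05 s, during which the arm holds its last target.

## Working session

There is one attempt and no reset: what is moved stays moved. The work goes in short steps, Python scripts to look and compute and a tool call to move; the robot and the scene stay as the last step left them, time stands still between calls to the robot, and variables do not carry over. Pictures are saved under pics/ and viewed, and the job is handed in when it is done.

Besides the shell and the picture viewer there is one more tool, called after "Emit:" as name(argument=value, ...) on one line, values as JSON. send_rows: Moves the arm, as the interface text tells. Its arguments: {"type":"object","properties":{"translation":{"type":"array"},"dr":{"type":"array"},"grip":{"type":"array"}},"required":["translation","dr","grip"]}

```bash
ls; mkdir -p pics; python3 - <<'E'
from bench import arm
import cv2,numpy as np
for n in("scene","top","wrist"):
    im=arm.get_image(n); cv2.imwrite(f"pics/{n}0.png",im[:,:,::-1])
    c=arm.camera_info(n); print(n,c["fx"],c["fy"],c["cx"],c["cy"]);print(np.round(c["cam_to_world"],3))
s=arm.read_state();print(s)
for t in("drift_grip","bolt_grip","tray_hole","stand_hole0","stand_hole1","reagent","beaker","jar"):
    for n in("scene","top"):
        print(t,n,[(np.round(d["xyz"]).tolist(),round(d["confidence"],2)) for d in arm.place_of(t,n)][:4])
E
```

```text
pics
scene 424.1006993732204 424.1006993732204 257.0512490840965 189.88681732927026
[[-5.060000e-01  4.860000e-01 -7.130000e-01  1.219377e+03]
 [ 8.620000e-01  2.960000e-01 -4.100000e-01  3.347710e+02]
 [ 1.200000e-02 -8.220000e-01 -5.690000e-01  6.423030e+02]
 [ 0.000000e+00  0.000000e+00  0.000000e+00  1.000000e+00]]
top 419.629593835979 419.629593835979 258.2751169663602 186.69839329239457
[[ 5.70000e-02 -9.75000e-01  2.17000e-01  3.68716e+02]
 [-9.98000e-01 -5.50000e-02  1.60000e-02 -5.48160e+01]
 [-4.00000e-03 -2.17000e-01 -9.76000e-01  9.65776e+02]
 [ 0.00000e+00  0.00000e+00  0.00000e+00  1.00000e+00]]
wrist 301.57889243196985 301.57889243196985 259.367202686305 189.0619988636538
[[-3.36000e-01  9.10000e-01  2.44000e-01  1.47358e+02]
 [ 9.42000e-01  3.24000e-01  8.90000e-02 -6.09621e+02]
 [ 2.00000e-03  2.59000e-01 -9.66000e-01  3.73343e+02]
 [ 0.00000e+00  0.00000e+00  0.00000e+00  1.00000e+00]]
{'clock': 0.15, 'joints': array([-9.69387929e-01,  3.85384606e-01,  6.97185046e-03, -3.23080337e-04,
       -1.19399926e+00, -2.58623249e-01]), 'joint_vel': array([ 1.48608230e-03, -3
[... 1028 characters left out ...]
], 0.8)]
stand_hole0 scene [([532.0, -293.0, 55.0], 0.83), ([549.0, -205.0, 64.0], 0.62)]
stand_hole0 top [([547.0, -210.0, 63.0], 0.82), ([534.0, 77.0, 71.0], 0.75), ([532.0, -291.0, 63.0], 0.56)]
stand_hole1 scene [([532.0, -293.0, 55.0], 0.83), ([549.0, -205.0, 64.0], 0.62)]
stand_hole1 top [([547.0, -210.0, 63.0], 0.82), ([534.0, 77.0, 71.0], 0.75), ([532.0, -291.0, 63.0], 0.56)]
reagent scene [([706.0, -263.0, -2.0], 0.82)]
reagent top [([713.0, -261.0, 2.0], 0.72), ([538.0, 72.0, 80.0], 0.44), ([542.0, -211.0, 30.0], 0.29)]
beaker scene [([734.0, -143.0, 2.0], 0.9)]
beaker top [([734.0, -139.0, 0.0], 0.71)]
jar scene [([315.0, -220.0, 3.0], 0.82)]
jar top [([314.0, -225.0, 2.0], 0.94)]
```

View pics/scene0.png

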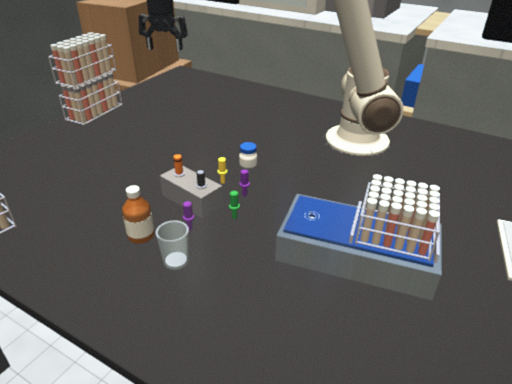

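View pics/top0.png

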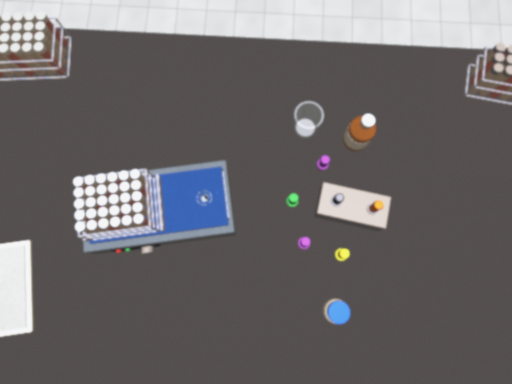

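View pics/wrist0.png

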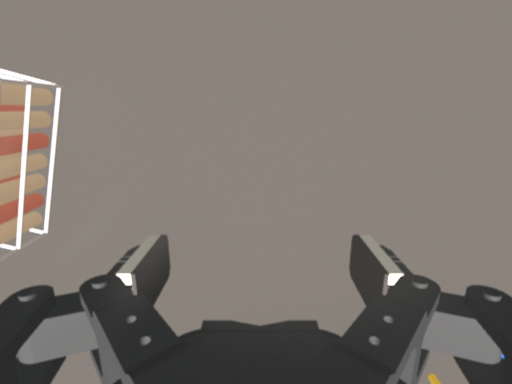

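Drift: orange, scene (178,165), top (377,206). Bolt: black head, scene (201,178), top (339,199).

Look-alikes, all standing on the bench:
- Yellow at scene (222,165).
- Purple at scene (244,180) and (188,212).
- Green at scene (234,202).

The tray hole is at scene (312,216), top (204,198). Next I move the wrist camera over the stand.

Emit:
send_rows(translation=[[-53,26,0],[-53,26,0],[-53,26,0],[-53,26,0],[-53,26,0]], dr=[[0,0,0],[0,0,0],[0,0,0],[0,0,0],[0,0,0]], grip=[85,85,85,85,85])

```text
clock: 1.58
position: [417.2, -375.7, 204.9]
ee_rot: [-0.171, 0.985, -0.0, 0.0]
contact_force: [1.0, 0.0, -0.1]
gripper_width: 85.4
```

Emit:
send_rows(translation=[[-53,26,0],[-53,26,0],[-53,26,0],[0,0,0],[0,0,0]], dr=[[0,0,0],[0,0,0],[0,0,0],[0,0,10],[0,0,9.6]], grip=[85,85,85,85,85])

```text
clock: 2.2
position: [540.2, -249.2, 204.3]
ee_rot: [0.001, 1.0, 0.0, -0.0]
contact_force: [-0.4, -0.1, -0.4]
gripper_width: 85.0
```

```bash
cat > h.py <<'E'
from bench import arm
import cv2,numpy as np
from scipy.spatial.transform import Rotation as R
def snap(n,f):
    c=arm.camera_info(n); im=arm.get_image(n)
    cv2.imwrite("pics/"+f,im[:,:,::-1]); np.savez("pics/"+f+".npz",im=im,T=c["cam_to_world"],K=[c["fx"],c["fy"],c["cx"],c["cy"]])
    return im,c
def ray(c,u,v):
    T=np.array(c["cam_to_world"]);d=np.array([(u-c["cx"])/c["fx"],(v-c["cy"])/c["fy"],1]);return T[:3,3],T[:3,:3]@d
def atz(c,u,v,z):
    o,d=ray(c,u,v);return o+d*(z-o[2])/d[2]
def proj(c,p):
    T=np.array(c["cam_to_world"]);q=T[:3,:3].T@(np.array(p)-T[:3,3]);return c["fx"]*q[0]/q[2]+c["cx"],c["fy"]*q[1]/q[2]+c["cy"]
def st():
    s=arm.read_state();r=R.from_quat(s["ee_rot"]);print("t",round(s["clock"],2),"p",np.round(s["position"],1),"F",np.round(s["contact_force"],1),"M",np.round(s["wrist_torque"],2),"w",round(s["gripper_width"],1));print("R",np.round(r.as_matrix(),3).tolist());return s,r
def togo(p):
    s,r=st();print("tool delta",np.round(r.as_matrix().T@(np.array(p)-s["position"]),1))
def net(n,*ts):
    for t in ts: print(t,[(np.round(d["xyz"],1).tolist(),round(d["confidence"],2)) for d in arm.place_of(t,n)][:4])
E
python3 - <<'E'
from h import *
st();im,c=snap("wrist","w1.png");net("wrist","drift_grip","bolt_grip","stand_hole0")
E
```

```text
t 2.2 p [ 540.2 -249.2  204.3] F [-0.4 -0.1 -0.4] M [-0.03  0.02 -0.05] w 85.0
R [[-1.0, 0.003, -0.0], [0.003, 1.0, 0.0], [0.0, 0.0, -1.0]]
drift_grip [([540.6, -292.0, 94.9], 0.79)]
bolt_grip [([454.6, -146.3, 59.3], 0.81), ([547.6, -209.0, 83.0], 0.72), ([434.1, -228.9, 62.8], 0.69), ([548.4, -116.3, 61.1], 0.67)]
stand_hole0 [([536.7, -293.5, 60.6], 0.92), ([544.4, -213.6, 59.1], 0.8)]
```

View pics/w1.png

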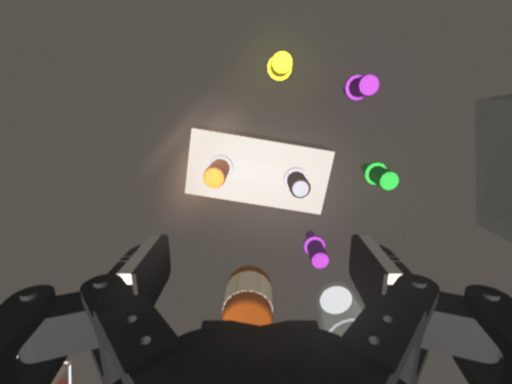

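The wrist view shows the orange drift (top at 214,177) and the black bolt (top at 300,188) in the stand. The look-alikes are yellow (281,66), purple (362,87) and (318,252), and green (380,176). I'll crop close and triangulate.

```bash
python3 - <<'E'
import numpy as np,cv2
from h import *
a=cv2.imread("pics/w1.png")[115:225,175:345];cv2.imwrite("pics/c1.png",cv2.resize(a,None,fx=4.5,fy=4.5,interpolation=cv2.INTER_CUBIC))
a=cv2.imread("pics/scene0.png")[145:215,155:225];b=cv2.imread("pics/top0.png")[175:235,310:400]
cv2.imwrite("pics/c2.png",cv2.resize(a,None,fx=7,fy=7,interpolation=cv2.INTER_CUBIC));cv2.imwrite("pics/c3.png",cv2.resize(b,None,fx=8,fy=8,interpolation=cv2.INTER_CUBIC))
E
```

```text
(no output)
```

View pics/c1.png

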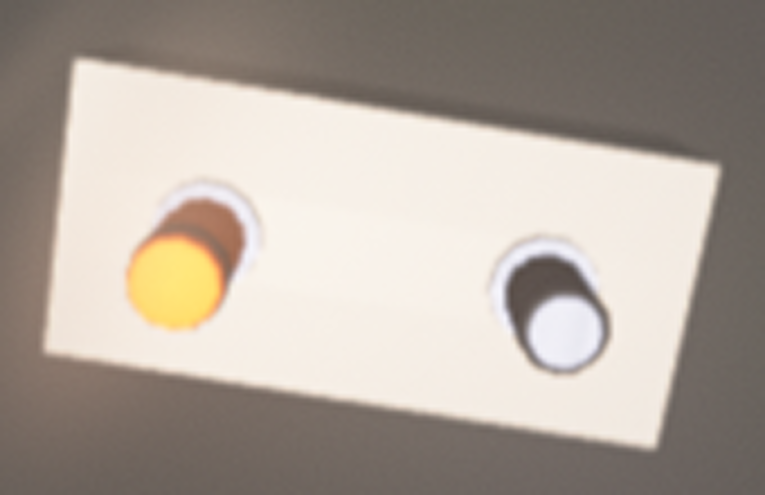

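View pics/c2.png

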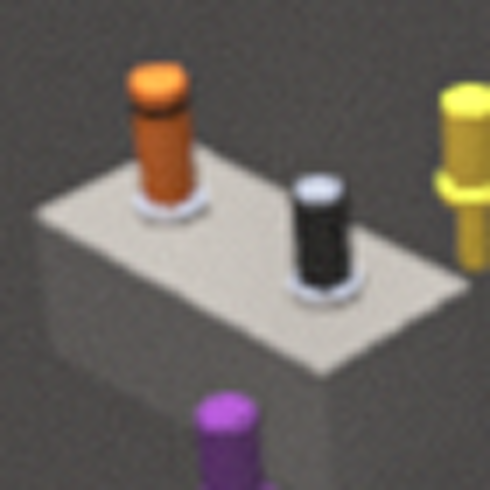

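View pics/c3.png

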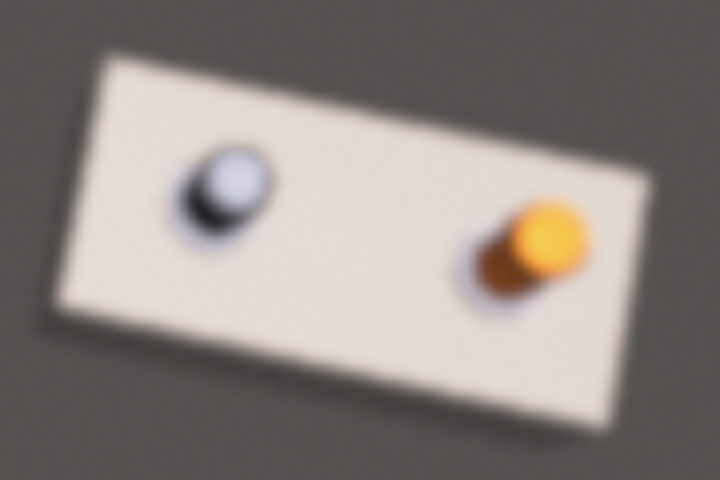

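```bash
cat >> h.py <<'E'
def tri(obs):
    A=np.zeros((3,3));b=np.zeros(3)
    for c,u,v in obs:
        o,d=ray(c,u,v);d=d/np.linalg.norm(d);P=np.eye(3)-np.outer(d,d);A+=P;b+=P@o
    p=np.linalg.solve(A,b);print("tri",np.round(p,1),"res px",[np.round(np.array(proj(c,p))-[u,v],1).tolist() for c,u,v in obs]);return p
E
python3 - <<'E'
from h import *
w=arm.camera_info("wrist");s=arm.camera_info("scene");t=arm.camera_info("top")
tri([(w,213.2,177),(t,378.5,204.8)]);tri([(s,177.8,155.3),(t,378.5,204.8)]);tri([(w,213.2,177),(s,177.8,155.3),(t,378.5,204.8)])
tri([(w,300.2,188.5),(t,339.5,197.3)]);tri([(s,200.6,171.5),(t,339.5,197.3)]);tri([(w,300.2,188.5),(s,200.6,171.5),(t,339.5,197.3)])
print("known z",atz(w,213.2,177,115),atz(t,378.5,204.8,115),atz(w,300.2,188.5,101),atz(t,339.5,197.3,101))
print("stand corners w",[np.round(atz(w,175+a/4.5,115+b/4.5,60),1).tolist() for a,b in((76,60),(720,165),(655,448),(45,352))])
print([np.round(atz(t,310+a/8,175+b/8,60),1).tolist() for a,b in((108,57),(650,175),(607,430),(57,305))])
E
```

```text
tri [ 533.6 -291.   110.2] res px [[-0.2, 0.8], [-0.1, 0.3]]
tri [ 532.6 -288.6  116.2] res px [[-0.4, -0.1], [-0.5, 0.3]]
tri [ 532.1 -289.3  115.6] res px [[0.7, 0.5], [-0.5, -0.1], [-0.2, 0.5]]
tri [ 545.9 -211.5  103.7] res px [[-0.2, 1.0], [-0.1, 0.5]]
tri [ 546.4 -210.6  102.2] res px [[-0.7, -0.2], [-0.7, 0.4]]
tri [ 546.  -210.9  101.7] res px [[0.2, 0.5], [-0.6, -0.1], [-0.6, 0.6]]
known z [ 531.73835522 -289.98428438  115.        ] [ 533.35414731 -289.86675501  115.        ] [ 545.6545082  -210.99955084  101.        ] [ 547.48018544 -212.2149586   101.        ]
stand corners w [[493.3, -318.5, 60.0], [516.6, -170.4, 60.0], [586.2, -181.6, 60.0], [562.3, -329.7, 60.0]]
[[588.2, -183.8, 60.0], [563.3, -333.1, 60.0], [492.3, -320.7, 60.0], [518.1, -171.5, 60.0]]
```

Drift axis is about (532.5,-290), top at z 115. Bolt axis is about (546,-211), top at z 101.5. The stand corners imply hole centres at (533,-290) and (546,-210.5), and the heights match the text. Before grasping I'll look straight down at the tray hole.

Emit:
send_rows(translation=[[-12,54,0],[-12,54,0],[-12,54,0],[-12,54,10],[-14,54,15]], dr=[[0,0,0],[0,0,0],[0,0,0],[0,0,0],[0,0,0]], grip=[60,60,60,60,60])

```text
clock: 3.02
position: [601.9, 21.3, 180.2]
ee_rot: [-0.001, 1.0, 0.0, 0.001]
contact_force: [0.5, -0.0, -0.3]
gripper_width: 60.1
```

Emit:
send_rows(translation=[[0,54,20],[0,0,20],[0,0,10],[0,0,0],[0,0,0]], dr=[[0,0,0],[0,0,0],[0,0,0],[0,0,0],[0,0,0]], grip=[60,60,60,60,60])

```text
clock: 3.65
position: [602.0, 73.2, 130.5]
ee_rot: [-0.0, 1.0, 0.0, 0.001]
contact_force: [-0.2, -0.1, 1.0]
gripper_width: 59.9
```

```bash
python3 - <<'E'
from h import *
st();im,c=snap("wrist","w2.png");net("wrist","tray_hole","tray","shaker")
u,v=proj(c,(536,76,78));print(u,v);u=int(u);v=int(v)
a=im[v-25:v+25,u-30:u+30,::-1];cv2.imwrite("pics/c4.png",cv2.resize(a,None,fx=12,fy=12,interpolation=cv2.INTER_CUBIC));print(u-30,v-25)
E
```

```text
t 3.65 p [602.   73.2 130.5] F [-0.2 -0.1  1. ] M [0.02 0.05 0.01] w 59.9
R [[-1.0, -0.0, 0.002], [-0.0, 1.0, 0.0], [-0.002, 0.0, -1.0]]
tray_hole [([535.1, 73.1, 81.8], 0.87)]
tray [([531.8, 73.5, 68.8], 0.6)]
shaker [([512.9, 178.2, 5.1], 0.98)]
262.10244168870736 108.72087094661988
232 83
```

View pics/w2.png

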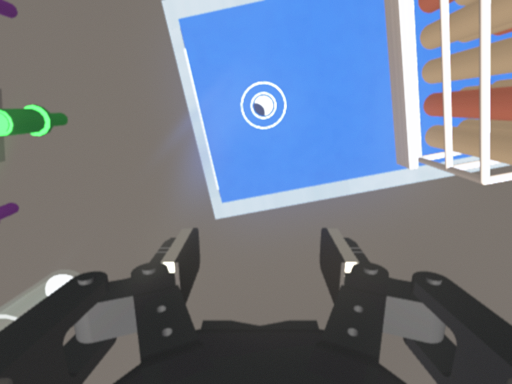

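View pics/c4.png

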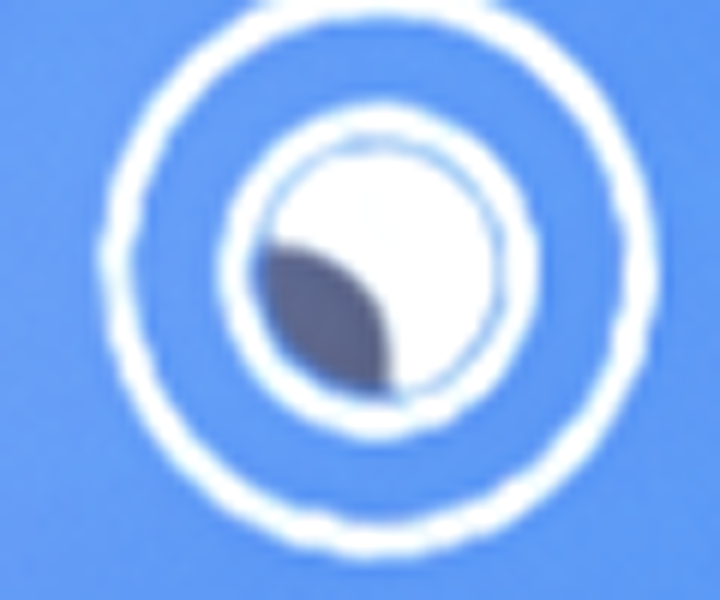

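The hole centre is at (263.7,105.5), and the dark lens sits at its lower left in the crop, meaning the deck hole lies toward +x and -y. I'll fit circles to measure it.

```bash
cat > fit.py <<'E'
import sys
from h import *
from scipy.optimize import least_squares
def fit(f,u0,v0):
    z=np.load("pics/"+f+".npz");im=z["im"];K=z["K"];c=dict(fx=K[0],fy=K[1],cx=K[2],cy=K[3],cam_to_world=z["T"])
    s=12;x0,y0=int(u0)-30,int(v0)-25
    a=cv2.resize(im[y0:y0+50,x0:x0+60],None,fx=s,fy=s,interpolation=cv2.INTER_CUBIC).astype(int)
    px=lambda p:(x0+(p[0]+.5)/s-.5,y0+(p[1]+.5)/s-.5)
    # outer ring contours: white
    blue=(a[:,:,2]-a[:,:,0]>60).astype(np.uint8); dark=((a.max(2)<150)).astype(np.uint8)
    ring=(1-blue)
    cs,h=cv2.findContours(ring,cv2.RETR_EXTERNAL,cv2.CHAIN_APPROX_NONE)
    for k in sorted(cs,key=cv2.contourArea)[-3:]:
        if cv2.contourArea(k)>20000:
            P=np.array([atz(c,*px(p[0]),78)[:2] for p in k])
            r=least_squares(lambda q:np.hypot(P[:,0]-q[0],P[:,1]-q[1])-q[2],[*P.mean(0),20],loss="soft_l1");print("ring centre",np.round(r.x,2),"rms",r.cost)
            T=r.x[:2]
    cs,_=cv2.findContours(dark,cv2.RETR_EXTERNAL,cv2.CHAIN_APPROX_NONE)
    k=max(cs,key=cv2.contourArea);print("dark area",cv2.contourArea(k))
    Pd=np.array([atz(c,*px(p[0]),70)[:2] for p in k]);Pt=np.array([atz(c,*px(p[0]),78)[:2] for p in k])
    best=None
    # points on arc farther from tray rim belong to deck
    dt=np.hypot(*(Pt-T).T);m=dt<6.0
    for it in range(1):
        r=least_squares(lambda q:np.hypot(Pd[m,0]-q[0],Pd[m,1]-q[1])-7,[*(T+2*(Pd.mean(0)-T))],loss="soft_l1",f_scale=.2)
    print("deck",np.round(r.x,2),"n",m.sum(),"res",np.abs(r.fun).mean(),"offset",np.round(r.x-T,2),np.hypot(*(r.x-T)))
if __name__=="__main__":fit(sys.argv[1],float(sys.argv[2]),float(sys.argv[3]))
E
python3 fit.py w2.png 262 108
```

```text
ring centre [533.76  76.67  16.2 ] rms 42.24056655145215
dark area 8461.5
deck [539.35  69.98] n 192 res 0.5152485343633972 offset [ 5.59 -6.69] 8.715456809388312
```

Emit:
send_rows(translation=[[7,-10,10],[7,-10,10],[8,-5,0],[0,0,0],[0,0,0]], dr=[[0,0,0],[0,0,0],[0,0,0],[0,0,0],[0,0,0]], grip=[60,60,60,60,60])

```text
clock: 4.47
position: [579.8, 49.0, 110.0]
ee_rot: [-0.0, 1.0, 0.0, 0.001]
contact_force: [-0.6, 0.6, 0.3]
gripper_width: 59.9
```

```bash
python3 - <<'E'
from h import *
st();im,c=snap("wrist","w3.png");u,v=proj(c,(534.5,76,78));print(u,v)
u=int(u);v=int(v)
a=im[v-30:v+30,u-36:u+36,::-1];cv2.imwrite("pics/c5.png",cv2.resize(a,None,fx=10,fy=10,interpolation=cv2.INTER_CUBIC));print(u-36,v-30)
E
sed -i 's/int(u0)-30,int(v0)-25/int(round(u0))-36,int(round(v0))-30/; s/y0:y0+50,x0:x0+60/y0:y0+60,x0:x0+72/' fit.py
python3 fit.py w2.png 263.5 105.5
```

```text
t 4.47 p [579.8  49.  110. ] F [-0.6  0.6  0.3] M [0.02 0.04 0.04] w 59.9
R [[-1.0, -0.001, 0.001], [-0.001, 1.0, 0.0], [-0.001, 0.0, -1.0]]
298.72878196823933 141.18211960896446
262 111
ring centre [533.62  76.67  16.28] rms 4.80484235999742
dark area 8461.5
deck [539.4   70.09] n 168 res 0.11529960772238117 offset [ 5.79 -6.58] 8.76541393327022
```

View pics/c5.png

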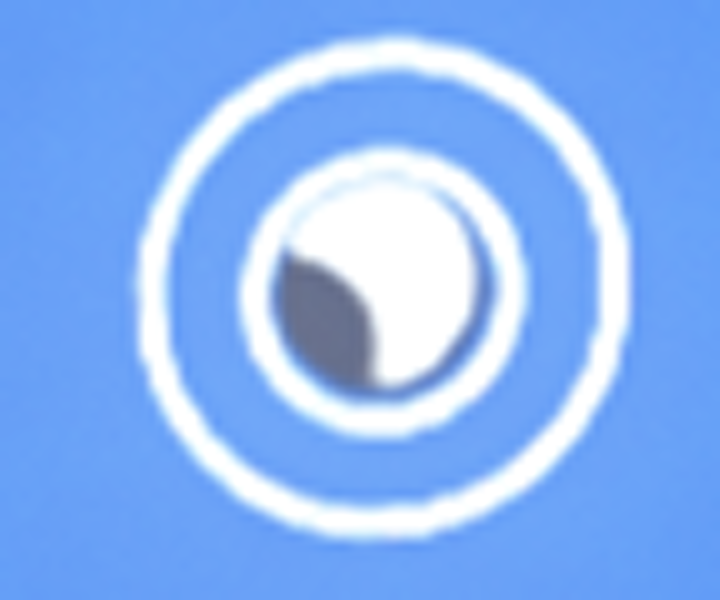

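```bash
python3 fit.py w3.png 300 140; python3 - <<'E'
from h import *
def c_(f):
    z=np.load("pics/"+f+".npz");K=z["K"];return dict(fx=K[0],fy=K[1],cx=K[2],cy=K[3],cam_to_world=z["T"])
a,b=c_("w2.png"),c_("w3.png");p=tri([(a,263.2,105.2),(b,299.9,139.5)])
t=arm.camera_info("top");print(atz(t,204.5,198,78))
s=arm.camera_info("scene");print(atz(s,312,215.5,78))
for n in("top0","scene0"):
    im=cv2.imread(f"pics/{n}.png");u,v=(204,198) if n=="top0" else (312,215)
    cv2.imwrite(f"pics/{n}c.png",cv2.resize(im[v-20:v+20,u-20:u+20],None,fx=12,fy=12,interpolation=cv2.INTER_CUBIC))
a=cv2.imread("pics/top0c.png");b=cv2.imread("pics/scene0c.png");cv2.imwrite("pics/c6.png",cv2.resize(np.hstack([a,b]),None,fx=.8,fy=.8))
E
```

```text
ring centre [533.67  76.72  16.31] rms 3.5439918853147687
dark area 8587.5
deck [538.79  69.57] n 204 res 0.40283964640496017 offset [ 5.12 -7.15] 8.795451998649735
tri [533.5  76.8  77. ] res px [[0.1, -0.1], [-0.1, 0.1]]
[534.42335735  73.90808448  78.        ]
[534.26841752  77.87386127  78.        ]
```

View pics/c6.png

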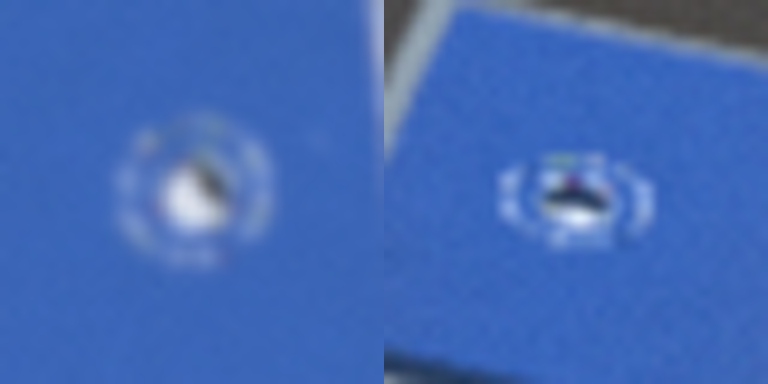

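Tray hole is at (533.7,76.7), z ≈ 77–78. Deck hole is about (539,70), 8.7 mm away, so the lens middle is about (536.4,73.2). Next I fetch the drift.

Emit:
send_rows(translation=[[8,-56,-12],[8,-56,-12],[8,-57,-12],[8,-57,-4],[8,-57,0]], dr=[[0,0,0],[0,0,0],[0,0,0],[0,0,0],[0,0,0]], grip=[60,60,60,60,60])

```text
clock: 5.15
position: [540.0, -235.9, 150.5]
ee_rot: [-0.001, 1.0, -0.0, 0.001]
contact_force: [-0.1, -0.6, -0.0]
gripper_width: 60.1
```

Emit:
send_rows(translation=[[8,-56,0],[0,0,0],[0,0,0],[0,0,0],[0,0,0]], dr=[[0,0,0],[0,0,0],[0,0,0],[0,0,0],[0,0,0]], grip=[60,60,60,60,60])

```text
clock: 5.78
position: [532.0, -289.0, 149.7]
ee_rot: [-0.001, 1.0, -0.0, 0.0]
contact_force: [-0.0, 0.1, -0.0]
gripper_width: 60.2
```

```bash
python3 - <<'E'
from h import *
st();im,c=snap("wrist","w4.png");net("wrist","drift_grip")
togo((532.3,-290,73))
E
```

```text
t 5.78 p [ 532.  -289.   149.7] F [-0.   0.1 -0. ] M [ 0.    0.04 -0.01] w 60.2
R [[-1.0, -0.003, 0.0], [-0.003, 1.0, -0.0], [-0.0, -0.0, -1.0]]
drift_grip [([539.1, -292.4, 94.8], 0.69)]
t 5.88 p [ 531.9 -289.3  149.7] F [-0.6  0.1  1.1] M [ 0.05  0.02 -0.01] w 60.4
R [[-1.0, -0.002, 0.0], [-0.002, 1.0, -0.0], [-0.0, -0.0, -1.0]]
tool delta [-0.4 -0.7 76.7]
```

View pics/w4.png

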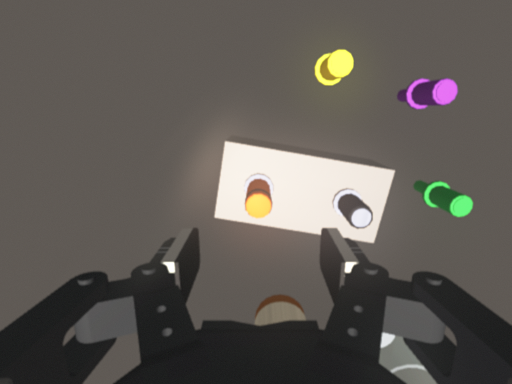

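The drift top is at (259,205), centred between the fingers. I'll descend and close.

Emit:
send_rows(translation=[[0,-1,20],[0,0,20],[0,0,18],[0,0,12],[0,0,5]], dr=[[0,0,0],[0,0,0],[0,0,0],[0,0,0],[0,0,0]], grip=[60,60,60,60,60])

```text
clock: 6.5
position: [531.5, -290.9, 73.9]
ee_rot: [-0.001, 1.0, 0.0, -0.0]
contact_force: [0.5, -0.5, 0.9]
gripper_width: 60.2
```

```bash
python3 - <<'E'
from h import *
z=np.load("pics/w4.png.npz");K=z["K"];c=dict(fx=K[0],fy=K[1],cx=K[2],cy=K[3],cam_to_world=z["T"])
print(atz(c,258.5,205,115));st()
E
```

```text
[ 532.1757866  -288.70415429  115.        ]
t 6.5 p [ 531.5 -290.9   73.9] F [ 0.5 -0.5  0.9] M [ 0.   -0.1  -0.01] w 60.2
R [[-1.0, -0.001, -0.001], [-0.001, 1.0, 0.0], [0.001, 0.0, -1.0]]
```

Emit:
send_rows(translation=[[-0.7,1.5,1],[0,0,0],[0,0,0],[0,0,0],[0,0,0]], dr=[[0,0,0],[0,0,0],[0,0,0],[0,0,0],[0,0,0]], grip=[60,40,20,5,5])

```text
clock: 7.12
position: [532.8, -290.0, 74.3]
ee_rot: [-0.0, 1.0, -0.0, 0.001]
contact_force: [-0.0, 0.5, 3.5]
gripper_width: 17.4
```

Emit:
send_rows(translation=[[0,0,0],[0,0,0],[0,0,0],[0,0,-3],[0,0,-7]], dr=[[0,0,0],[0,0,0],[0,0,0],[0,0,0],[0,0,0]], grip=[5,5,5,5,5])

```text
clock: 7.75
position: [531.2, -289.2, 82.5]
ee_rot: [-0.0, 1.0, 0.001, -0.001]
contact_force: [-0.3, 0.1, -0.9]
gripper_width: 17.2
```

Emit:
send_rows(translation=[[0,0,-15],[0,0,-20],[0,0,-20],[0,0,-20],[0,0,-15]], dr=[[0,0,0],[0,0,0],[0,0,0],[0,0,0],[0,0,0]], grip=[5,5,5,5,5])

```text
clock: 8.38
position: [532.5, -289.8, 175.3]
ee_rot: [-0.0, 1.0, -0.0, 0.001]
contact_force: [-0.6, -0.9, -0.6]
gripper_width: 17.2
```

```bash
python3 - <<'E'
from h import *
st();im,c=snap("wrist","w5.png");snap("scene","s5.png");t,_=snap("top","t5.png");net("wrist","drift_grip","drift");net("scene","drift_grip","drift");st()
a=cv2.imread("pics/w5.png")[150:384,150:370];b=cv2.imread("pics/s5.png")[90:210,120:240]
a=cv2.resize(a,(440,468));b=cv2.resize(b,(468,468),interpolation=cv2.INTER_CUBIC)
cv2.imwrite("pics/c7.png",cv2.resize(np.hstack([a,b]),None,fx=.87,fy=.87))
E
```

```text
t 8.38 p [ 532.5 -289.8  175.3] F [-0.6 -0.9 -0.6] M [0.   0.03 0.01] w 17.2
R [[-1.0, -0.001, 0.002], [-0.001, 1.0, -0.0], [-0.002, -0.0, -1.0]]
drift_grip [([541.6, -290.5, 196.5], 0.69), ([715.5, -261.3, 0.6], 0.62)]
drift [([536.6, -289.8, 110.3], 0.63)]
drift_grip [([534.3, -295.9, 198.9], 0.77), ([731.6, -145.6, 3.3], 0.37)]
drift [([537.5, -291.1, 113.8], 0.67), ([311.5, -219.0, 4.0], 0.67)]
t 8.72 p [ 531.6 -289.5  172.4] F [-0.8 -0.  -0.5] M [-0.01  0.1  -0.02] w 17.3
R [[-1.0, -0.001, -0.002], [-0.001, 1.0, 0.001], [0.002, 0.001, -1.0]]
```

View pics/c7.png

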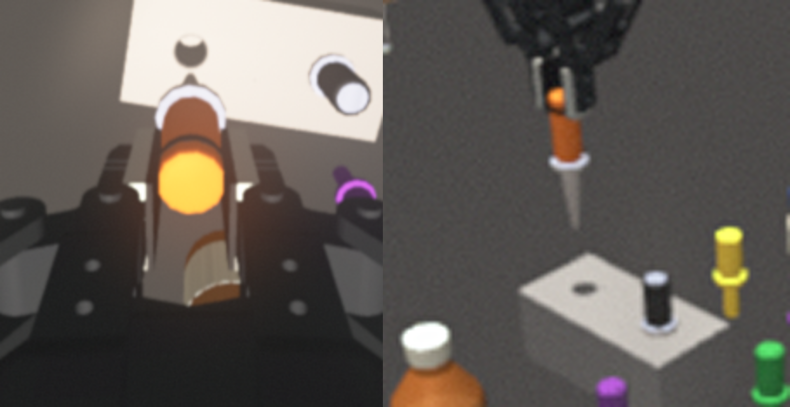

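```bash
python3 - <<'E'
from h import *
a=cv2.imread("pics/s5.png")[110:165,155:195];b=cv2.imread("pics/t5.png")[180:240,350:430];w=cv2.imread("pics/w5.png")[170:270,220:300]
for n,i,f in(("a",a,10),("b",b,8),("w",w,6)):cv2.imwrite(f"pics/c8{n}.png",cv2.resize(i,None,fx=f,fy=f,interpolation=cv2.INTER_CUBIC))
s=arm.camera_info("scene");t=arm.camera_info("top");w=arm.camera_info("wrist")
for nm,c in(("s",s),("t",t),("w",w)):
    for x in(532,536): print(nm,x,[np.round(proj(c,(x,-289.7,z)),1).tolist() for z in(112,162,167,217)])
E
```

```text
s 532 [[177.3, 156.4], [175.4, 138.4], [175.2, 136.5], [173.0, 117.3]]
s 536 [[176.3, 157.1], [174.3, 139.1], [174.1, 137.2], [171.9, 118.0]]
t 532 [[378.0, 205.7], [385.1, 201.2], [385.8, 200.8], [393.9, 195.7]]
t 536 [[378.0, 203.8], [385.1, 199.2], [385.8, 198.7], [393.9, 193.5]]
w 532 [[257.8, 195.4], [257.5, 217.3], [257.5, 220.1], [256.9, 259.0]]
w 536 [[257.8, 200.2], [257.5, 223.2], [257.5, 226.1], [256.9, 266.9]]
```

View pics/c8a.png

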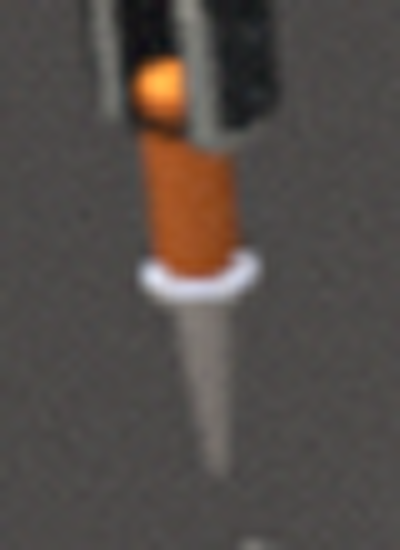

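View pics/c8w.png

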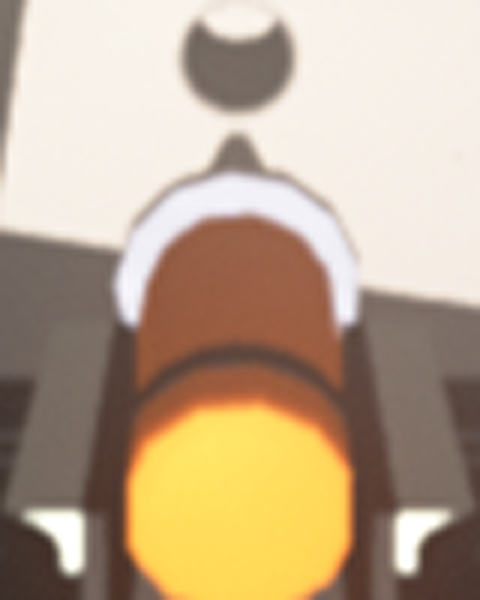

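The collar and tip line up with a vertical axis in the scene and wrist views, so the drift hangs upright. The wrist view puts its axis about (-0.7,+1.4) from the TCP. Next: above the lens with the tip about 9 mm clear, then look.

Emit:
send_rows(translation=[[-1,50,0],[-1,58,0],[-1,58,0],[-1,58,0],[-1,58,0]], dr=[[0,0,0],[0,0,0],[0,0,0],[0,0,0],[0,0,0]], grip=[5,5,5,5,5])

```text
clock: 9.35
position: [536.6, -5.9, 173.0]
ee_rot: [-0.0, 1.0, -0.0, -0.0]
contact_force: [1.6, -0.7, -0.9]
gripper_width: 17.6
```

Emit:
send_rows(translation=[[0,50,0],[0,29.5,5],[0,0,10],[0,0,8],[0,0,0]], dr=[[0,0,0],[0,0,0],[0,0,0],[0,0,0],[0,0,0]], grip=[5,5,5,5,5])

```text
clock: 9.98
position: [536.2, 70.5, 149.3]
ee_rot: [0.0, 1.0, -0.001, -0.001]
contact_force: [0.4, 0.2, -0.7]
gripper_width: 17.0
```

```bash
python3 - <<'E'
from h import *
st();im,c=snap("wrist","w6.png");st()
print([np.round(proj(c,p),1) for p in((533.7,76.7,78),(539.2,70,70),(536.4,73.2,78))])
cv2.imwrite("pics/c9.png",cv2.resize(im[140:240,200:320,::-1],None,fx=6,fy=6,interpolation=cv2.INTER_CUBIC))
E
```

```text
t 9.97 p [536.2  70.5 149.3] F [ 0.4  0.2 -0.7] M [ 0.01 -0.01 -0.05] w 17.0
R [[-1.0, 0.001, -0.003], [0.001, 1.0, -0.001], [0.003, -0.001, -1.0]]
t 10.03 p [536.8  70.6 150. ] F [-0.7 -0.1 -1.4] M [ 0.04 -0.02  0.07] w 17.2
R [[-1.0, 0.001, -0.001], [0.001, 1.0, -0.001], [0.001, -0.001, -1.0]]
[array([265.8, 188.4]), array([257.8, 192.2]), array([261.6, 191.6])]
```

View pics/c9.png

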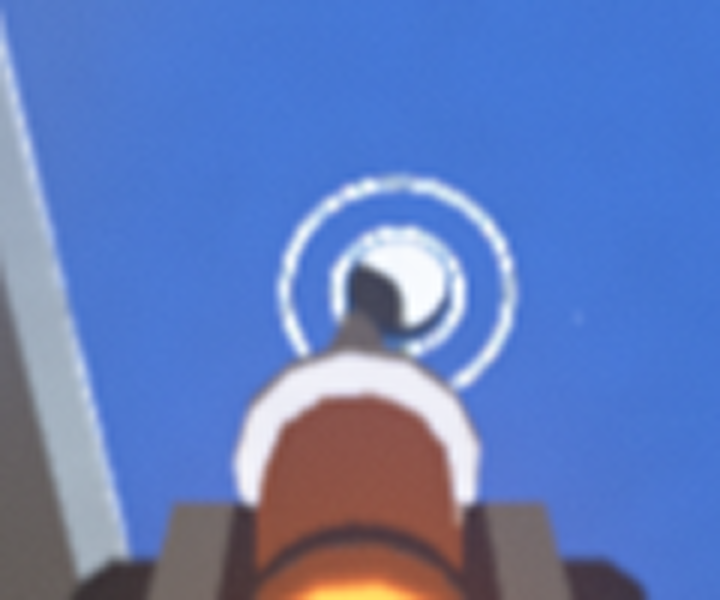

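```bash
python3 - <<'E'
from h import *
c=arm.camera_info("wrist");S=[]
print(np.round(atz(c,259.7,195,87),2),np.round(atz(c,259.7,195,86),2), np.round(c["cam_to_world"][:3,3],2))
for i in range(3):
    S.append(arm.read_state()["position"]); 
print(S)
z=np.load("pics/w6.png.npz");K=z["K"];c=dict(fx=K[0],fy=K[1],cx=K[2],cy=K[3],cam_to_world=z["T"])
print(np.round(atz(c,259.7,195,87),2))
E
```

```text
[537.6   71.79  87.  ] [537.89  71.79  86.  ] [470.45  71.72 319.74]
[array([536.75989459,  70.63881232, 149.96659733]), array([536.75989459,  70.63881232, 149.96659733]), array([536.75989459,  70.63881232, 149.96659733])]
[536.79  71.64  87.  ]
```

Emit:
send_rows(translation=[[1.5,2.3,0],[0,0,3],[0,0,3],[0,0,3],[0,0,0]], dr=[[0,0,0],[0,0,0],[0,0,0],[0,0,0],[0,0,0]], grip=[5,5,5,5,5])

```text
clock: 10.65
position: [535.3, 74.0, 141.2]
ee_rot: [-0.0, 1.0, -0.0, -0.0]
contact_force: [-0.2, -0.7, -0.2]
gripper_width: 16.8
```

```bash
python3 - <<'E'
from h import *
st();im,c=snap("wrist","w7.png");st()
cv2.imwrite("pics/c10.png",cv2.resize(im[150:230,210:310,::-1],None,fx=7,fy=7,interpolation=cv2.INTER_CUBIC))
E
```

```text
t 10.65 p [535.3  74.  141.2] F [-0.2 -0.7 -0.2] M [0.   0.01 0.02] w 16.8
R [[-1.0, -0.001, -0.001], [-0.001, 1.0, -0.0], [0.001, -0.0, -1.0]]
t 10.7 p [535.4  74.1 141.3] F [ 0.2  0.2 -0.3] M [ 0.06 -0.02 -0.04] w 16.9
R [[-1.0, -0.001, -0.0], [-0.001, 1.0, -0.0], [0.0, -0.0, -1.0]]
```

View pics/c10.png

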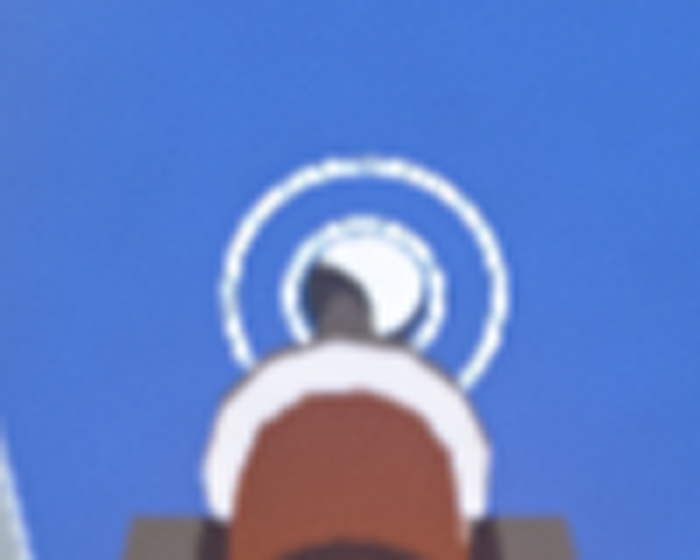

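The tip end (about 259,191) shows over the hole at the edge of the dark lens, with no contact. I'll lower it gently into the tray hole.

Emit:
send_rows(translation=[[0,0,2],[0,0,2],[0,0,1],[0,0,0],[0,0,0]], dr=[[0,0,0],[0,0,0],[0,0,0],[0,0,0],[0,0,0]], grip=[5,5,5,5,5])

```text
clock: 11.32
position: [535.5, 74.1, 136.6]
ee_rot: [-0.0, 1.0, 0.0, 0.0]
contact_force: [-0.7, -0.2, -1.1]
gripper_width: 17.1
```

Emit:
send_rows(translation=[[0,0,1],[0,0,1],[0,0,0],[0,0,0],[0,0,0]], dr=[[0,0,0],[0,0,0],[0,0,0],[0,0,0],[0,0,0]], grip=[5,5,5,5,5])

```text
clock: 11.95
position: [535.5, 74.1, 134.5]
ee_rot: [-0.0, 1.0, -0.0, 0.0]
contact_force: [-0.1, -0.9, -0.8]
gripper_width: 17.2
```

Emit:
send_rows(translation=[[0,0,1],[0,0,1],[0,0,0],[0,0,0],[0,0,0]], dr=[[0,0,0],[0,0,0],[0,0,0],[0,0,0],[0,0,0]], grip=[5,5,5,5,5])

```text
clock: 12.58
position: [535.5, 74.1, 132.5]
ee_rot: [-0.0, 1.0, 0.0, 0.0]
contact_force: [-1.0, 0.2, -1.6]
gripper_width: 17.2
```

Emit:
send_rows(translation=[[0,0,1],[0,0,0],[0,0,0.5],[0,0,0],[0,0,0]], dr=[[0,0,0],[0,0,0],[0,0,0],[0,0,0],[0,0,0]], grip=[5,5,5,5,5])

```text
clock: 13.2
position: [535.5, 74.1, 131.0]
ee_rot: [-0.0, 1.0, -0.0, 0.0]
contact_force: [-0.4, -0.4, -1.0]
gripper_width: 17.3
```

```bash
python3 - <<'E'
from h import *
im,c=snap("wrist","w8.png");st()
cv2.imwrite("pics/c11.png",cv2.resize(im[150:230,210:310,::-1],None,fx=7,fy=7,interpolation=cv2.INTER_CUBIC))
E
```

```text
t 13.25 p [535.5  74.1 131. ] F [-0.3  0.7 -0.7] M [-0.02 -0.01  0.03] w 17.2
R [[-1.0, -0.001, -0.0], [-0.001, 1.0, -0.0], [0.0, -0.0, -1.0]]
```

View pics/c11.png

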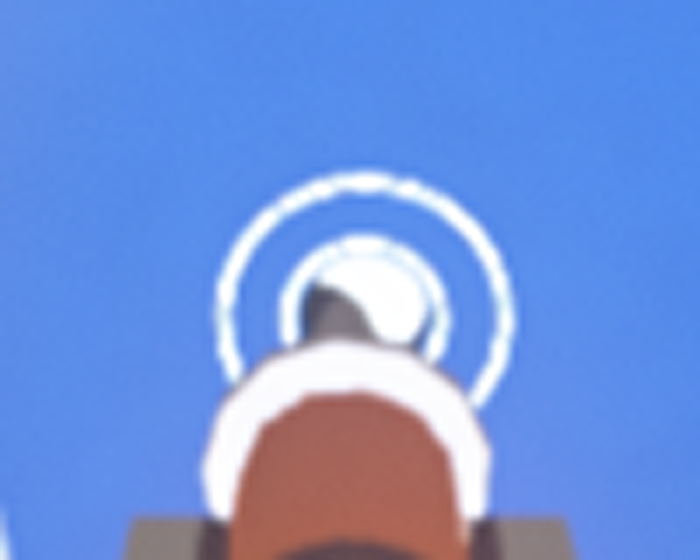

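Emit:
send_rows(translation=[[0,0,0.7],[0,0,0],[0,0,0.7],[0,0,0],[0,0,0]], dr=[[0,0,0],[0,0,0],[0,0,0],[0,0,0],[0,0,0]], grip=[5,5,5,5,5])

```text
clock: 13.88
position: [535.5, 74.1, 129.6]
ee_rot: [-0.0, 1.0, 0.0, -0.0]
contact_force: [0.2, -0.6, -0.3]
gripper_width: 17.0
```

Emit:
send_rows(translation=[[0,0,0.7],[0,0,0],[0,0,0.7],[0,0,0],[0,0,0]], dr=[[0,0,0],[0,0,0],[0,0,0],[0,0,0],[0,0,0]], grip=[5,5,5,5,5])

```text
clock: 14.5
position: [535.5, 74.1, 128.2]
ee_rot: [-0.0, 1.0, 0.0, -0.0]
contact_force: [0.6, -0.4, -0.7]
gripper_width: 17.4
```

Tip nominally 5 mm below the deck top with no force, so it is through the lens. Now I move toward the deck hole centre (+x, -y) while feeling for contact.

Emit:
send_rows(translation=[[-0.7,-0.7,0.5],[0,0,0],[-0.6,-0.8,0.5],[0,0,0],[0,0,0]], dr=[[0,0,0],[0,0,0],[0,0,0],[0,0,0],[0,0,0]], grip=[5,5,5,5,5])

```text
clock: 15.12
position: [536.9, 72.9, 127.3]
ee_rot: [-0.0, 1.0, 0.0, 0.0]
contact_force: [-1.0, 1.9, 1.8]
gripper_width: 17.0
```

Emit:
send_rows(translation=[[-0.7,-0.7,0.5],[0,0,0],[-0.6,-0.8,0.5],[0,0,0],[0,0,0]], dr=[[0,0,0],[0,0,0],[0,0,0],[0,0,0],[0,0,0]], grip=[5,5,5,5,5])

```text
clock: 15.75
position: [538.2, 71.3, 126.3]
ee_rot: [-0.0, 1.0, 0.0, 0.0]
contact_force: [-1.3, 4.6, 3.3]
gripper_width: 17.4
```

Emit:
send_rows(translation=[[-0.2,-0.8,1],[0,0,0],[0,-0.8,1],[0,0,1],[0,0,0]], dr=[[0,0,0],[0,0,0],[0,0,0],[0,0,0],[0,0,0]], grip=[5,5,5,5,5])

```text
clock: 16.38
position: [538.1, 69.6, 123.1]
ee_rot: [-0.0, 1.0, 0.0, -0.0]
contact_force: [-1.9, 5.1, 2.8]
gripper_width: 17.2
```

Emit:
send_rows(translation=[[0,0,1],[0,0,1],[0,0,1],[0,0,0],[0,0,0]], dr=[[0,0,0],[0,0,0],[0,0,0],[0,0,0],[0,0,0]], grip=[5,5,5,5,5])

```text
clock: 17.0
position: [538.2, 69.5, 120.1]
ee_rot: [-0.0, 1.0, -0.0, -0.0]
contact_force: [-1.7, 4.9, 2.9]
gripper_width: 17.1
```

Emit:
send_rows(translation=[[0,0,1],[0,0,1],[0,0,1],[0,0,0],[0,0,0]], dr=[[0,0,0],[0,0,0],[0,0,0],[0,0,0],[0,0,0]], grip=[5,5,5,5,5])

```text
clock: 17.62
position: [538.3, 69.5, 117.3]
ee_rot: [-0.0, 1.0, -0.0, 0.0]
contact_force: [-2.3, 4.2, 4.7]
gripper_width: 17.4
```

Emit:
send_rows(translation=[[0,0,1],[0,0,1],[0,0,1],[0,0,1],[0,0,0]], dr=[[0,0,0],[0,0,0],[0,0,0],[0,0,0],[0,0,0]], grip=[5,5,5,5,5])

```text
clock: 18.25
position: [538.6, 69.4, 113.8]
ee_rot: [-0.0, 1.0, -0.0, 0.0]
contact_force: [-3.2, 4.0, 6.7]
gripper_width: 17.3
```

Emit:
send_rows(translation=[[0,0,1],[0,0,1],[0,0,1],[0,0,0],[0,0,0]], dr=[[0,0,0],[0,0,0],[0,0,0],[0,0,0],[0,0,0]], grip=[5,5,5,5,5])

```text
clock: 18.88
position: [538.7, 69.4, 110.8]
ee_rot: [-0.001, 1.0, -0.0, 0.0]
contact_force: [-2.2, 3.9, 6.8]
gripper_width: 17.4
```

Emit:
send_rows(translation=[[0,0,1],[0,0,1],[0,0,1],[0,0,0],[0,0,0]], dr=[[0,0,0],[0,0,0],[0,0,0],[0,0,0],[0,0,0]], grip=[5,5,5,5,5])

```text
clock: 19.5
position: [538.6, 69.4, 107.6]
ee_rot: [-0.0, 1.0, -0.0, 0.0]
contact_force: [-1.0, 4.1, 5.8]
gripper_width: 17.4
```

Emit:
send_rows(translation=[[0,0,1],[0,0,1],[0,0,1],[0,0,0],[0,0,0]], dr=[[0,0,0],[0,0,0],[0,0,0],[0,0,0],[0,0,0]], grip=[5,5,5,5,5])

```text
clock: 20.12
position: [538.6, 69.4, 104.6]
ee_rot: [-0.001, 1.0, -0.0, 0.0]
contact_force: [-2.3, 3.0, 5.6]
gripper_width: 17.2
```

Emit:
send_rows(translation=[[0,0,1],[0,0,1],[0,0,0],[0,0,0],[0,0,0]], dr=[[0,0,0],[0,0,0],[0,0,0],[0,0,0],[0,0,0]], grip=[5,5,5,5,5])

```text
clock: 20.75
position: [538.7, 69.5, 102.6]
ee_rot: [-0.001, 1.0, -0.0, 0.0]
contact_force: [-2.4, 4.2, 5.3]
gripper_width: 17.4
```

Emit:
send_rows(translation=[[0,0,1],[0,0,1],[0,0,0],[0,0,0],[0,0,0]], dr=[[0,0,0],[0,0,0],[0,0,0],[0,0,0],[0,0,0]], grip=[5,5,5,5,5])

```text
clock: 21.38
position: [538.8, 69.5, 100.6]
ee_rot: [-0.001, 1.0, -0.0, 0.001]
contact_force: [-2.1, 4.1, 5.4]
gripper_width: 17.5
```

Emit:
send_rows(translation=[[0,0,1],[0,0,1],[0,0,0],[0,0,0],[0,0,0]], dr=[[0,0,0],[0,0,0],[0,0,0],[0,0,0],[0,0,0]], grip=[5,5,5,5,5])

```text
clock: 22.0
position: [538.7, 69.5, 98.5]
ee_rot: [-0.001, 1.0, -0.0, 0.0]
contact_force: [-0.8, 3.7, 4.8]
gripper_width: 17.4
```

Emit:
send_rows(translation=[[0,0,1],[0,0,1],[0,0,0],[0,0,0],[0,0,0]], dr=[[0,0,0],[0,0,0],[0,0,0],[0,0,0],[0,0,0]], grip=[5,5,5,5,5])

```text
clock: 22.62
position: [538.7, 69.5, 96.5]
ee_rot: [-0.001, 1.0, -0.0, 0.0]
contact_force: [-1.9, 3.5, 5.6]
gripper_width: 17.1
```

Emit:
send_rows(translation=[[0,0,1],[0,0,1],[0,0,1],[0,0,0],[0,0,0]], dr=[[0,0,0],[0,0,0],[0,0,0],[0,0,0],[0,0,0]], grip=[5,5,5,5,5])

```text
clock: 23.25
position: [538.6, 69.5, 93.4]
ee_rot: [-0.001, 1.0, -0.0, 0.0]
contact_force: [-3.0, 3.6, 5.2]
gripper_width: 17.3
```

Emit:
send_rows(translation=[[0,0,1],[0,0,0.5],[0,0,0],[0,0,0],[0,0,0]], dr=[[0,0,0],[0,0,0],[0,0,0],[0,0,0],[0,0,0]], grip=[5,5,5,5,5])

```text
clock: 23.88
position: [538.7, 69.5, 92.4]
ee_rot: [-0.001, 1.0, -0.0, 0.001]
contact_force: [-2.3, 3.2, 7.1]
gripper_width: 17.2
```

Fz has started to rise with 0.5 mm lag; one more small step, then look.

Emit:
send_rows(translation=[[0,0,0.4],[0,0,0],[0,0,0],[0,0,0],[0,0,0]], dr=[[0,0,0],[0,0,0],[0,0,0],[0,0,0],[0,0,0]], grip=[5,5,5,5,5])

```text
clock: 24.5
position: [538.8, 69.5, 92.3]
ee_rot: [-0.001, 1.0, -0.0, 0.001]
contact_force: [-2.9, 3.4, 8.6]
gripper_width: 17.6
```

```bash
python3 - <<'E'
from h import *
snap("scene","s9.png");snap("wrist","w9.png");st()
a=cv2.imread("pics/s9.png")[175:245,270:360];b=cv2.imread("pics/w9.png")[140:260,200:320]
cv2.imwrite("pics/c12.png",np.hstack([cv2.resize(a,(450,350),interpolation=cv2.INTER_CUBIC),cv2.resize(b,(350,350),interpolation=cv2.INTER_CUBIC)]))
E
```

```text
t 24.6 p [538.9  69.5  92.3] F [-2.9  4.2  8.5] M [1.41 1.03 0.06] w 17.1
R [[-1.0, -0.001, 0.002], [-0.001, 1.0, -0.0], [-0.002, -0.0, -1.0]]
```

View pics/c12.png

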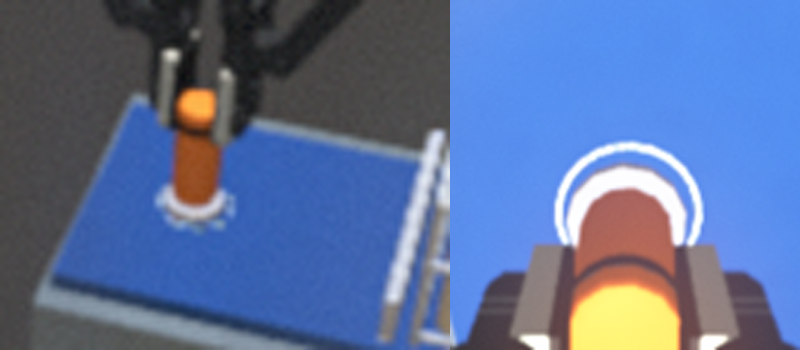

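Emit:
send_rows(translation=[[0,0,0.4],[0,0,0],[0,0,0.3],[0,0,0],[0,0,0]], dr=[[0,0,0],[0,0,0],[0,0,0],[0,0,0],[0,0,0]], grip=[5,5,5,5,5])

```text
clock: 25.22
position: [539.1, 69.6, 92.3]
ee_rot: [-0.001, 1.0, -0.0, 0.001]
contact_force: [-3.7, 5.2, 11.9]
gripper_width: 17.5
```

Seated: z is steady at 92.3 while Fz rises (14.3 above the tray, the same as in the stand), and the collar sits inside the white ring. I'll draw it straight out.

Emit:
send_rows(translation=[[0,0,-2],[0,0,-5],[0,0,-10],[0,0,-15],[0,0,-15]], dr=[[0,0,0],[0,0,0],[0,0,0],[0,0,0],[0,0,0]], grip=[5,5,5,5,5])

```text
clock: 25.85
position: [538.5, 68.7, 139.2]
ee_rot: [-0.0, 1.0, -0.001, 0.0]
contact_force: [-0.7, 0.0, -0.9]
gripper_width: 17.3
```

Emit:
send_rows(translation=[[0,0,-15],[0,0,-15],[0,-20,0],[0,-30,0],[0,0,0]], dr=[[0,0,0],[0,0,0],[0,0,0],[0,0,0],[0,0,0]], grip=[5,5,5,5,5])

```text
clock: 26.48
position: [537.5, 17.3, 167.2]
ee_rot: [0.001, 1.0, -0.0, -0.001]
contact_force: [-0.3, 0.1, -0.9]
gripper_width: 17.4
```

```bash
python3 - <<'E'
from h import *
st();im,c=snap("wrist","w10.png");st();togo((532.3,-289.7,165))
u,v=proj(c,(539,70,78));print(u,v);u=int(u);v=int(v)
cv2.imwrite("pics/c13.png",cv2.resize(im[v-40:v+40,u-50:u+50,::-1],None,fx=7,fy=7,interpolation=cv2.INTER_CUBIC))
E
```

```text
t 26.48 p [537.5  17.3 167.2] F [-0.3  0.1 -0.9] M [ 0.04  0.   -0.01] w 17.4
R [[-1.0, 0.002, -0.002], [0.002, 1.0, -0.0], [0.002, -0.0, -1.0]]
t 26.52 p [537.8  18.1 167.2] F [-0.1 -0.7 -0.2] M [0.03 0.03 0.02] w 17.2
R [[-1.0, 0.002, -0.001], [0.002, 1.0, -0.0], [0.001, -0.0, -1.0]]
t 26.52 p [537.8  18.1 167.2] F [-0.1 -0.7 -0.2] M [0.03 0.03 0.02] w 17.2
R [[-1.0, 0.002, -0.001], [0.002, 1.0, -0.0], [0.001, -0.0, -1.0]]
tool delta [   5.  -307.8    2.3]
317.8088595995365 187.48970884014128
```

View pics/c13.png

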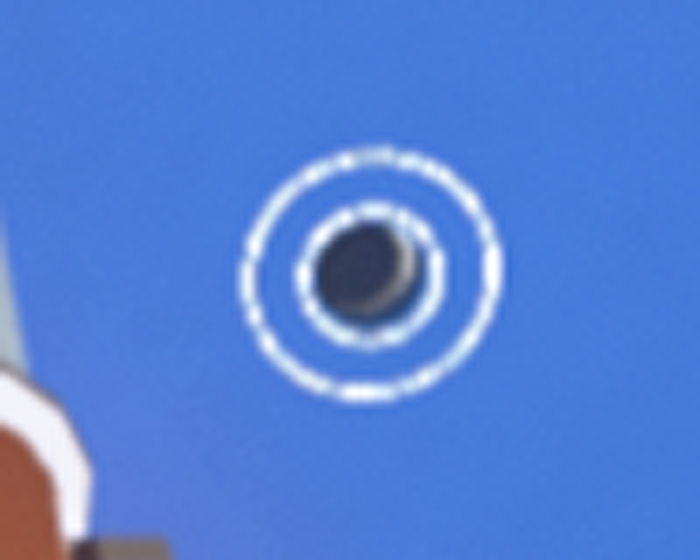

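The holes are now lined up: a dark round hole, with only a thin sliver of deck showing from the oblique view. Now the drift goes back to its stand hole.

Emit:
send_rows(translation=[[1,-53,0],[1,-53,0],[1,-53,0],[1,-53,0],[1,-53,0]], dr=[[0,0,0],[0,0,0],[0,0,0],[0,0,0],[0,0,0]], grip=[5,5,5,5,5])

```text
clock: 27.15
position: [533.4, -246.9, 167.4]
ee_rot: [-0.001, 1.0, 0.0, -0.0]
contact_force: [0.7, 0.2, -0.5]
gripper_width: 17.1
```

Emit:
send_rows(translation=[[0,-42.5,5],[0,0,15],[0,0,10],[0,0,0],[0,0,0]], dr=[[0,0,0],[0,0,0],[0,0,0],[0,0,0],[0,0,0]], grip=[5,5,5,5,5])

```text
clock: 27.78
position: [534.1, -287.1, 138.1]
ee_rot: [-0.001, 1.0, -0.0, 0.0]
contact_force: [-0.9, 0.2, -0.6]
gripper_width: 17.2
```

```bash
python3 - <<'E'
from h import *
st();im,c=snap("wrist","w11.png");st();togo((532.3,-289.7,74.3))
cv2.imwrite("pics/c14.png",cv2.resize(im[140:240,200:320,::-1],None,fx=6,fy=6,interpolation=cv2.INTER_CUBIC))
E
```

```text
t 27.77 p [ 534.1 -287.1  138.1] F [-0.9  0.2 -0.6] M [-0.02 -0.05  0.01] w 17.2
R [[-1.0, -0.003, 0.001], [-0.003, 1.0, -0.0], [-0.001, -0.0, -1.0]]
t 27.82 p [ 534.2 -287.2  138.3] F [ 0.6 -0.  -0.2] M [ 0.02 -0.01  0.04] w 17.4
R [[-1.0, -0.002, 0.001], [-0.002, 1.0, -0.0], [-0.001, -0.0, -1.0]]
t 27.82 p [ 534.2 -287.2  138.3] F [ 0.6 -0.  -0.2] M [ 0.02 -0.01  0.04] w 17.4
R [[-1.0, -0.002, 0.001], [-0.002, 1.0, -0.0], [-0.001, -0.0, -1.0]]
tool delta [ 1.9 -2.4 64. ]
```

View pics/c14.png

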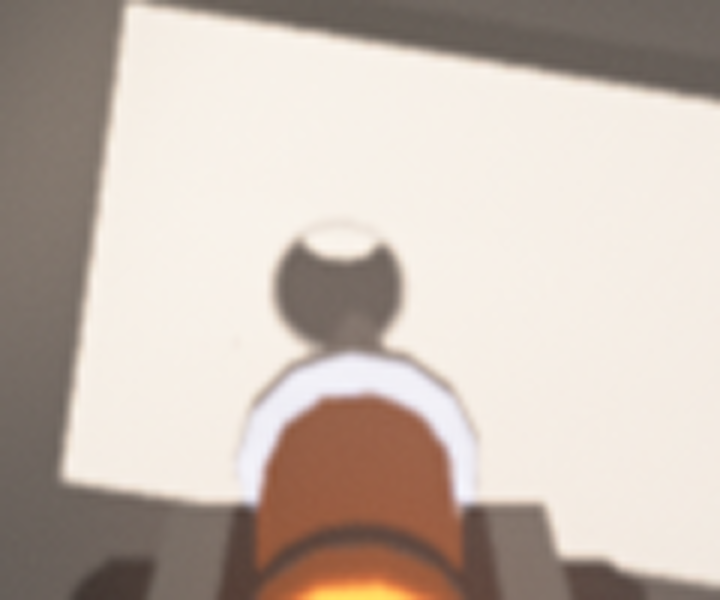

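The tip is about 2 mm to the +y side of the stand hole, matching the pose error. I'll correct and lower.

Emit:
send_rows(translation=[[1.9,-2.4,5],[0,0,12],[0,0,10],[0,0,10],[0,0,5]], dr=[[0,0,0],[0,0,0],[0,0,0],[0,0,0],[0,0,0]], grip=[5,5,5,5,5])

```text
clock: 28.45
position: [531.2, -290.3, 94.4]
ee_rot: [-0.0, 1.0, 0.0, -0.001]
contact_force: [-0.6, -0.0, -0.7]
gripper_width: 17.4
```

Emit:
send_rows(translation=[[0,0,8],[0,0,7],[0,0,4],[0,0,0],[0,0,0]], dr=[[0,0,0],[0,0,0],[0,0,0],[0,0,0],[0,0,0]], grip=[5,5,5,5,5])

```text
clock: 29.08
position: [531.9, -290.5, 76.9]
ee_rot: [-0.0, 1.0, -0.0, 0.0]
contact_force: [-0.1, 0.2, -0.8]
gripper_width: 17.1
```

Emit:
send_rows(translation=[[0,0,1.5],[0,0,1],[0,0,0.5],[0,0,0],[0,0,0]], dr=[[0,0,0],[0,0,0],[0,0,0],[0,0,0],[0,0,0]], grip=[5,5,5,5,5])

```text
clock: 29.7
position: [531.9, -290.5, 74.3]
ee_rot: [-0.0, 1.0, -0.0, 0.0]
contact_force: [-1.3, 1.4, 5.7]
gripper_width: 17.2
```

Seated (Fz 5.7 at 74.3). I'll open and rise.

Emit:
send_rows(translation=[[0,0,-0.3],[0,0,0],[0,0,0],[0,0,0],[0,0,0]], dr=[[0,0,0],[0,0,0],[0,0,0],[0,0,0],[0,0,0]], grip=[25,35,45,50,50])

```text
clock: 30.32
position: [531.7, -290.4, 73.8]
ee_rot: [-0.0, 1.0, 0.0, -0.0]
contact_force: [0.4, -0.2, -0.4]
gripper_width: 50.3
```

Emit:
send_rows(translation=[[0,0,-10],[0,0,-20],[0,0,-25],[-5,20,-15],[-5,20,0]], dr=[[0,0,0],[0,0,0],[0,0,0],[0,0,0],[0,0,0]], grip=[50,50,50,55,60])

```text
clock: 30.95
position: [542.7, -249.4, 145.6]
ee_rot: [-0.0, 1.0, -0.0, 0.002]
contact_force: [0.0, 0.2, -0.1]
gripper_width: 59.9
```

Emit:
send_rows(translation=[[-4,39,0],[0,0,0],[0,0,0],[0,0,0],[0,0,0]], dr=[[0,0,0],[0,0,0],[0,0,0],[0,0,0],[0,0,0]], grip=[60,60,60,60,60])

```text
clock: 31.58
position: [545.4, -211.9, 143.7]
ee_rot: [0.0, 1.0, 0.0, -0.0]
contact_force: [0.4, 0.8, 0.2]
gripper_width: 59.6
```

```bash
python3 - <<'E'
from h import *
st();im,c=snap("wrist","w12.png");snap("scene","s12.png");net("scene","drift_grip");togo((546,-211,70))
a=cv2.imread("pics/s12.png")[130:230,130:250]
cv2.imwrite("pics/c15.png",cv2.resize(np.hstack([cv2.resize(a,(460,384)),cv2.imread("pics/w12.png")]),None,fx=.82,fy=.82))
E
```

```text
t 31.57 p [ 545.4 -211.9  143.7] F [0.4 0.8 0.2] M [0.06 0.01 0.01] w 59.6
R [[-1.0, 0.0, -0.0], [0.0, 1.0, 0.0], [0.0, 0.0, -1.0]]
drift_grip [([532.5, -291.8, 97.3], 0.7)]
t 31.73 p [ 545.5 -211.8  143.8] F [-0.   0.5  0.3] M [ 0.02 -0.01 -0.02] w 60.3
R [[-1.0, 0.0, -0.0], [0.0, 1.0, 0.0], [0.0, 0.0, -1.0]]
tool delta [-0.6  0.8 73.8]
```

View pics/c15.png

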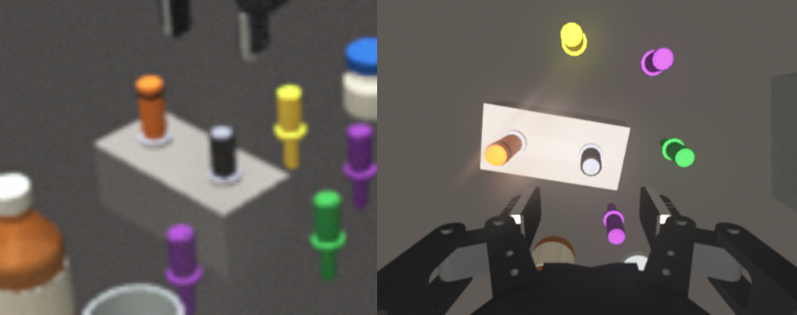

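The drift stands upright in its hole. The black bolt is centred between the fingers. I'll descend and grasp.

Emit:
send_rows(translation=[[-0.5,0.7,20],[0,0,20],[0,0,18],[0,0,10],[0,0,5]], dr=[[0,0,0],[0,0,0],[0,0,0],[0,0,0],[0,0,0]], grip=[55,50,50,50,50])

```text
clock: 32.35
position: [546.0, -210.9, 70.6]
ee_rot: [-0.0, 1.0, -0.0, -0.0]
contact_force: [-0.0, 0.7, 0.7]
gripper_width: 49.9
```

Emit:
send_rows(translation=[[0,0,0],[0,0,0],[0,0,0],[0,0,0],[0,0,0]], dr=[[0,0,0],[0,0,0],[0,0,0],[0,0,0],[0,0,0]], grip=[40,20,5,5,5])

```text
clock: 32.98
position: [546.7, -210.9, 71.8]
ee_rot: [-0.001, 1.0, -0.0, 0.001]
contact_force: [-1.1, 0.3, 5.4]
gripper_width: 14.5
```

Emit:
send_rows(translation=[[0,0,0],[0,0,0],[0,0,-3],[0,0,-8],[0,0,-15]], dr=[[0,0,0],[0,0,0],[0,0,0],[0,0,0],[0,0,0]], grip=[5,5,5,5,5])

```text
clock: 33.6
position: [545.4, -210.5, 96.7]
ee_rot: [-0.0, 1.0, 0.0, -0.001]
contact_force: [-0.5, -0.6, -0.9]
gripper_width: 14.8
```

Emit:
send_rows(translation=[[0,0,-20],[0,0,-20],[0,0,-15],[0,0,0],[0,0,0]], dr=[[0,0,0],[0,0,0],[0,0,0],[0,0,0],[0,0,0]], grip=[5,5,5,5,5])

```text
clock: 34.22
position: [545.5, -210.5, 151.3]
ee_rot: [-0.0, 1.0, 0.0, -0.001]
contact_force: [-0.5, 0.6, -0.6]
gripper_width: 14.6
```

```bash
python3 - <<'E'
from h import *
st();im,c=snap("wrist","w13.png");snap("scene","s13.png");st();
a=cv2.imread("pics/s13.png")[90:210,130:250];b=cv2.imread("pics/w13.png")[130:270,190:330]
cv2.imwrite("pics/c16.png",np.hstack([cv2.resize(a,(390,390),interpolation=cv2.INTER_CUBIC),cv2.resize(b,(390,390),interpolation=cv2.INTER_CUBIC)]))
z=np.load("pics/w10.png.npz");K=z["K"];c=dict(fx=K[0],fy=K[1],cx=K[2],cy=K[3],cam_to_world=z["T"])
print("tray hole",atz(c,319.6,185.6,78))
E
```

```text
t 34.23 p [ 545.5 -210.5  151.3] F [-0.5  0.6 -0.6] M [-0.03 -0.    0.02] w 14.6
R [[-1.0, -0.0, -0.001], [-0.0, 1.0, 0.001], [0.001, 0.001, -1.0]]
t 34.33 p [ 545.4 -210.5  150.9] F [-1.6 -0.6 -0.6] M [-0.    0.    0.01] w 14.3
R [[-1.0, -0.001, -0.002], [-0.001, 1.0, 0.0], [0.002, 0.0, -1.0]]
tray hole [537.27276265  71.50357994  78.        ]
```

View pics/c16.png

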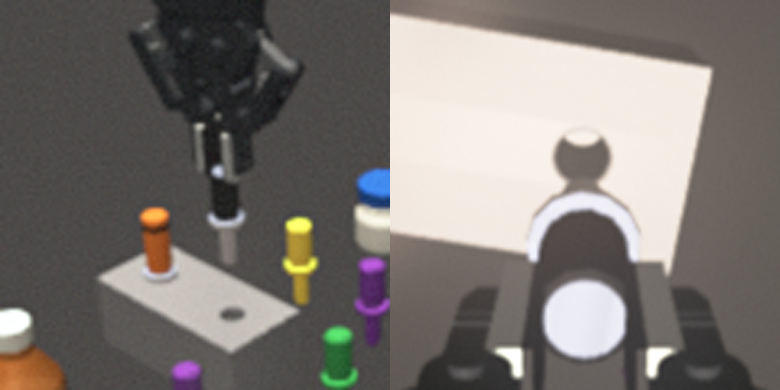

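The bolt is held upright. I carry it over the tray hole and look.

Emit:
send_rows(translation=[[1.3,48,0],[1.3,56,0],[1.3,56,0],[1.3,56,0],[1.4,46,0]], dr=[[0,0,0],[0,0,0],[0,0,0],[0,0,0],[0,0,0]], grip=[5,5,5,5,5])

```text
clock: 34.95
position: [538.8, 53.2, 151.3]
ee_rot: [-0.001, 1.0, -0.0, -0.001]
contact_force: [1.1, 0.3, -0.6]
gripper_width: 14.4
```

Emit:
send_rows(translation=[[0,18.3,4],[0,0,6],[0,0,4],[0,0,0],[0,0,0]], dr=[[0,0,0],[0,0,0],[0,0,0],[0,0,0],[0,0,0]], grip=[5,5,5,5,5])

```text
clock: 35.58
position: [539.4, 68.7, 138.0]
ee_rot: [0.0, 1.0, -0.0, 0.0]
contact_force: [0.5, 0.6, -1.0]
gripper_width: 14.3
```

Emit:
send_rows(translation=[[0,0,0],[0,0,0],[0,0,0],[0,0,0],[0,0,0]], dr=[[0,0,0],[0,0,0],[0,0,0],[0,0,0],[0,0,0]], grip=[5,5,5,5,5])

```text
clock: 36.2
position: [539.3, 69.7, 137.9]
ee_rot: [-0.0, 1.0, 0.0, 0.0]
contact_force: [0.1, -0.3, -0.9]
gripper_width: 14.3
```

```bash
python3 - <<'E'
from h import *
st();im,c=snap("wrist","w14.png");st()
cv2.imwrite("pics/c17.png",cv2.resize(im[140:240,200:320,::-1],None,fx=6,fy=6,interpolation=cv2.INTER_CUBIC))
E
```

```text
t 36.2 p [539.3  69.7 137.9] F [ 0.1 -0.3 -0.9] M [-0.   -0.01  0.04] w 14.3
R [[-1.0, -0.001, 0.0], [-0.001, 1.0, 0.0], [-0.0, 0.0, -1.0]]
t 36.25 p [539.3  69.6 137.9] F [-0.6 -0.3 -0.9] M [ 0.   -0.01 -0.06] w 14.5
R [[-1.0, -0.001, -0.0], [-0.001, 1.0, -0.0], [0.0, -0.0, -1.0]]
```

View pics/c17.png

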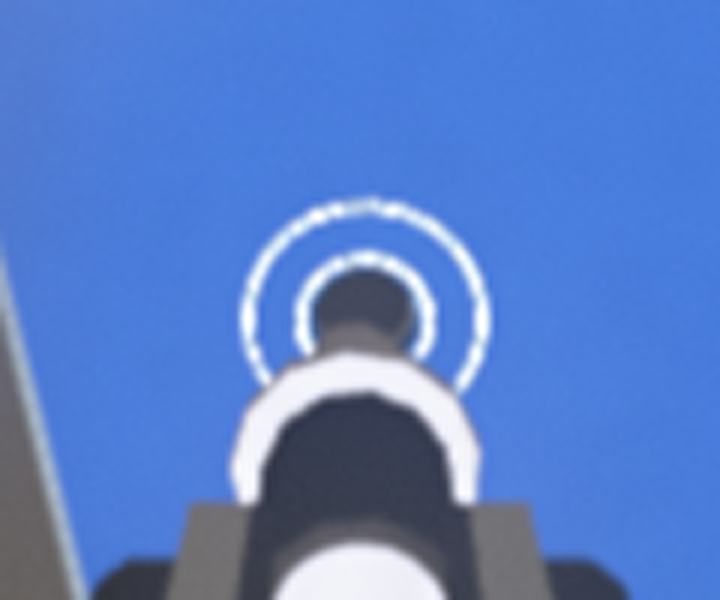

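```bash
python3 - <<'E'
from h import *
a=cv2.imread("pics/w13.png")[180:220,230:290];b=cv2.imread("pics/w14.png")[180:220,230:290]
cv2.imwrite("pics/c18.png",np.vstack([cv2.resize(x,None,fx=7,fy=7,interpolation=cv2.INTER_CUBIC) for x in(a,b)]))
def c_(f):
    z=np.load("pics/"+f+".npz");K=z["K"];return dict(fx=K[0],fy=K[1],cx=K[2],cy=K[3],cam_to_world=z["T"])
c=c_("w14.png")
print(np.round(atz(c,200+366.5/6,140+320/6,78),2))
for x in(-2,-1,0,1): print(x,[np.round(proj(c,(539.3+x,69.7+1,z)),1) for z in (92.5,95.5)],[np.round(proj(c,(539.3+x+r,69.7+1,92.5)),1) for r in(-4.2,-6)])
E
```

```text
[537.92  71.95  78.  ]
-2 [array([259.5, 197.8]), array([259.5, 199. ])] [array([259.5, 192.4]), array([259.5, 190.1])]
-1 [array([259.5, 199.1]), array([259.5, 200.3])] [array([259.5, 193.7]), array([259.5, 191.4])]
0 [array([259.5, 200.4]), array([259.5, 201.6])] [array([259.5, 195. ]), array([259.5, 192.7])]
1 [array([259.5, 201.7]), array([259.5, 202.9])] [array([259.5, 196.3]), array([259.5, 194. ])]
```

View pics/c18.png

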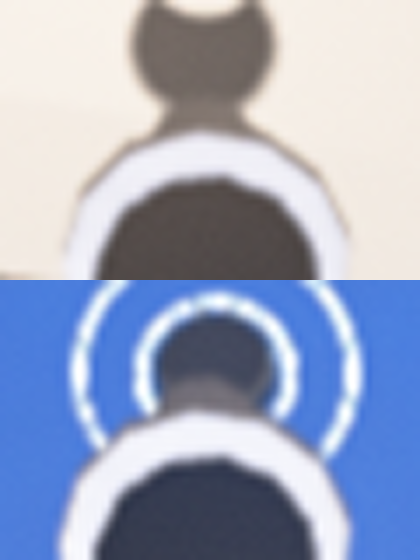

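The foot is about (+0.5,-1.0) mm off the hole centre. I'll correct and lower gently.

Emit:
send_rows(translation=[[0.5,1,0],[0,0,4],[0,0,4],[0,0,3],[0,0,0]], dr=[[0,0,0],[0,0,0],[0,0,0],[0,0,0],[0,0,0]], grip=[5,5,5,5,5])

```text
clock: 36.88
position: [538.6, 70.5, 126.5]
ee_rot: [-0.0, 1.0, -0.0, -0.0]
contact_force: [0.3, -0.6, 0.2]
gripper_width: 14.2
```

Emit:
send_rows(translation=[[0,0,1.5],[0,0,1.5],[0,0,1],[0,0,0],[0,0,0]], dr=[[0,0,0],[0,0,0],[0,0,0],[0,0,0],[0,0,0]], grip=[5,5,5,5,5])

```text
clock: 37.5
position: [538.8, 70.6, 123.0]
ee_rot: [-0.0, 1.0, 0.0, 0.0]
contact_force: [0.2, -0.8, -2.1]
gripper_width: 14.8
```

Emit:
send_rows(translation=[[0,0,1],[0,0,1],[0,0,1],[0,0,0],[0,0,0]], dr=[[0,0,0],[0,0,0],[0,0,0],[0,0,0],[0,0,0]], grip=[5,5,5,5,5])

```text
clock: 38.12
position: [538.8, 70.6, 119.9]
ee_rot: [-0.0, 1.0, 0.0, 0.0]
contact_force: [0.6, 0.1, -1.6]
gripper_width: 14.7
```

Foot is in the tray hole with no contact. Continuing down to the deck hole's rim.

Emit:
send_rows(translation=[[0,0,1],[0,0,1],[0,0,1],[0,0,1],[0,0,0]], dr=[[0,0,0],[0,0,0],[0,0,0],[0,0,0],[0,0,0]], grip=[5,5,5,5,5])

```text
clock: 38.75
position: [538.7, 70.6, 115.8]
ee_rot: [-0.0, 1.0, -0.0, -0.0]
contact_force: [-0.3, -0.1, -1.0]
gripper_width: 14.4
```

Emit:
send_rows(translation=[[0,0,1],[0,0,1],[0,0,1],[0,0,1],[0,0,0]], dr=[[0,0,0],[0,0,0],[0,0,0],[0,0,0],[0,0,0]], grip=[5,5,5,5,5])

```text
clock: 39.38
position: [538.7, 70.6, 111.8]
ee_rot: [-0.0, 1.0, -0.0, -0.0]
contact_force: [0.7, 1.0, -0.6]
gripper_width: 14.5
```

Emit:
send_rows(translation=[[0,0,1],[0,0,1],[0,0,1],[0,0,1],[0,0,0]], dr=[[0,0,0],[0,0,0],[0,0,0],[0,0,0],[0,0,0]], grip=[5,5,5,5,5])

```text
clock: 40.0
position: [538.7, 70.6, 107.8]
ee_rot: [-0.0, 1.0, -0.0, -0.0]
contact_force: [-0.1, -0.3, -1.8]
gripper_width: 14.2
```

Emit:
send_rows(translation=[[0,0,1.5],[0,0,1.5],[0,0,1.5],[0,0,1.5],[0,0,0]], dr=[[0,0,0],[0,0,0],[0,0,0],[0,0,0],[0,0,0]], grip=[5,5,5,5,5])

```text
clock: 40.62
position: [538.7, 70.6, 101.7]
ee_rot: [-0.0, 1.0, -0.0, -0.0]
contact_force: [-0.5, 0.3, -1.5]
gripper_width: 14.5
```

Emit:
send_rows(translation=[[0,0,1.5],[0,0,1.5],[0,0,1.5],[0,0,1.5],[0,0,0]], dr=[[0,0,0],[0,0,0],[0,0,0],[0,0,0],[0,0,0]], grip=[5,5,5,5,5])

```text
clock: 41.25
position: [538.7, 70.6, 95.7]
ee_rot: [-0.0, 1.0, -0.0, -0.0]
contact_force: [0.4, -0.5, -0.5]
gripper_width: 14.3
```

Emit:
send_rows(translation=[[0,0,1],[0,0,1],[0,0,1],[0,0,0],[0,0,0]], dr=[[0,0,0],[0,0,0],[0,0,0],[0,0,0],[0,0,0]], grip=[5,5,5,5,5])

```text
clock: 41.88
position: [538.8, 70.6, 92.9]
ee_rot: [-0.0, 1.0, -0.0, 0.0]
contact_force: [-0.1, -0.2, -0.8]
gripper_width: 14.8
```

Emit:
send_rows(translation=[[0,0,1],[0,0,0],[0,0,1],[0,0,0],[0,0,0]], dr=[[0,0,0],[0,0,0],[0,0,0],[0,0,0],[0,0,0]], grip=[5,5,5,5,5])

```text
clock: 42.5
position: [538.8, 70.6, 90.9]
ee_rot: [-0.0, 1.0, -0.0, -0.0]
contact_force: [0.4, -0.2, -0.6]
gripper_width: 14.7
```

Emit:
send_rows(translation=[[0,0,0.7],[0,0,0],[0,0,0.5],[0,0,0],[0,0,0]], dr=[[0,0,0],[0,0,0],[0,0,0],[0,0,0],[0,0,0]], grip=[5,5,5,5,5])

```text
clock: 43.12
position: [538.9, 70.6, 89.9]
ee_rot: [-0.0, 1.0, 0.0, 0.0]
contact_force: [0.4, 0.3, 1.0]
gripper_width: 14.5
```

Emit:
send_rows(translation=[[0,0,0.5],[0,0,0],[0,0,0.4],[0,0,0],[0,0,0]], dr=[[0,0,0],[0,0,0],[0,0,0],[0,0,0],[0,0,0]], grip=[5,5,5,5,5])

```text
clock: 43.75
position: [539.2, 70.6, 89.8]
ee_rot: [-0.001, 1.0, 0.0, 0.001]
contact_force: [-1.4, 0.2, 6.8]
gripper_width: 14.2
```

```bash
python3 - <<'E'
from h import *
snap("scene","s15.png");snap("wrist","w15.png");st()
a=cv2.imread("pics/s15.png")[175:245,270:360];b=cv2.imread("pics/w15.png")[140:260,200:320]
cv2.imwrite("pics/c19.png",np.hstack([cv2.resize(a,(450,350),interpolation=cv2.INTER_CUBIC),cv2.resize(b,(350,350),interpolation=cv2.INTER_CUBIC)]))
E
```

```text
t 43.85 p [539.3  70.6  89.8] F [-1.7 -0.8  6.9] M [-0.07  0.43  0.05] w 14.4
R [[-1.0, -0.001, 0.001], [-0.001, 1.0, 0.0], [-0.001, 0.0, -1.0]]
```

View pics/c19.png

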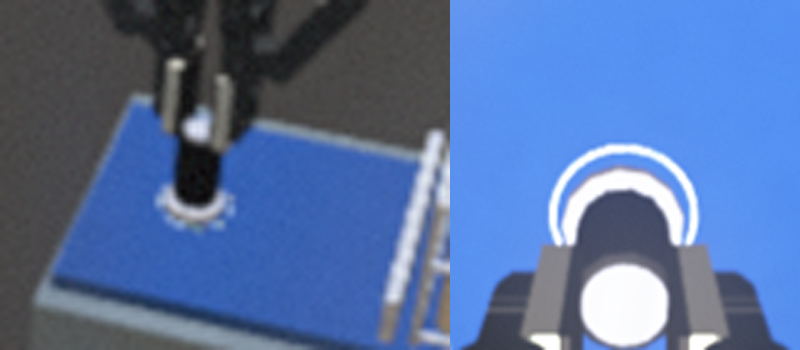

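The bolt flange is down inside the ring (Fz 6.9, z steady at 89.8, which is the expected seat). I'll release and retreat up.

Emit:
send_rows(translation=[[0,0,-0.5],[0,0,0],[0,0,0],[0,0,0],[0,0,0]], dr=[[0,0,0],[0,0,0],[0,0,0],[0,0,0],[0,0,0]], grip=[25,35,45,50,50])

```text
clock: 44.48
position: [538.7, 70.6, 89.2]
ee_rot: [-0.0, 1.0, -0.0, -0.0]
contact_force: [-0.2, 0.4, -0.1]
gripper_width: 49.9
```

Emit:
send_rows(translation=[[0,0,-8],[0,0,-20],[0,0,-25],[0,0,-25],[0,0,-20]], dr=[[0,0,0],[0,0,0],[0,0,0],[0,0,0],[0,0,0]], grip=[50,50,50,50,50])

```text
clock: 45.1
position: [539.1, 70.7, 189.2]
ee_rot: [-0.0, 1.0, 0.0, 0.001]
contact_force: [0.0, 0.9, 0.1]
gripper_width: 50.1
```

Emit:
send_rows(translation=[[0,-40,0],[0,-40,0],[0,0,0],[0,0,0],[0,0,0]], dr=[[0,0,0],[0,0,0],[0,0,0],[0,0,0],[0,0,0]], grip=[50,50,50,50,50])

```text
clock: 45.72
position: [539.0, -8.7, 187.5]
ee_rot: [-0.001, 1.0, 0.0, 0.0]
contact_force: [-0.1, 0.5, 0.2]
gripper_width: 50.0
```

```bash
python3 - <<'E'
from h import *
st();snap("scene","s16.png");snap("wrist","w16.png");snap("top","t16.png");net("scene","bolt_grip","drift_grip","tray_hole","stand_hole0");net("top","bolt_grip","drift_grip");net("wrist","bolt_grip","tray_hole");net("scene","reagent","beaker","jar")
a=cv2.imread("pics/s16.png")[135:255,135:375]
cv2.imwrite("pics/c20.png",cv2.resize(a,None,fx=3.3,fy=3.3,interpolation=cv2.INTER_CUBIC))
E
```

```text
t 45.73 p [539.   -8.7 187.5] F [-0.1  0.5  0.2] M [-0.01 -0.    0.05] w 50.0
R [[-1.0, -0.002, 0.0], [-0.002, 1.0, 0.0], [-0.0, 0.0, -1.0]]
bolt_grip [([633.3, -182.2, 59.1], 0.74), ([434.8, -226.4, 59.1], 0.67), ([549.7, -118.6, 58.5], 0.63), ([540.1, 69.2, 102.6], 0.59)]
drift_grip [([531.4, -294.7, 93.9], 0.67)]
tray_hole [([539.6, 69.5, 74.8], 0.85)]
stand_hole0 [([550.3, -207.6, 64.7], 0.59), ([531.7, -287.3, 55.3], 0.57)]
bolt_grip [([455.3, -145.0, 56.1], 0.69), ([543.5, 69.9, 107.6], 0.68), ([436.2, -227.2, 59.2], 0.59), ([633.3, -178.7, 59.3], 0.46)]
drift_grip [([528.9, -290.9, 89.7], 0.75)]
bolt_grip [([431.1, -228.3, 60.7], 0.98), ([539.1, 71.3, 103.6], 0.89), ([452.1, -148.8, 59.1], 0.63), ([548.3, -114.4, 60.5], 0.59)]
tray_hole [([539.4, 66.4, 81.4], 0.62)]
reagent [([707.0, -264.7, 0.1], 0.64)]
beaker [([731.3, -144.2, 2.5], 0.9)]
jar [([312.1, -220.8, 2.7], 0.8)]
```

View pics/c20.png

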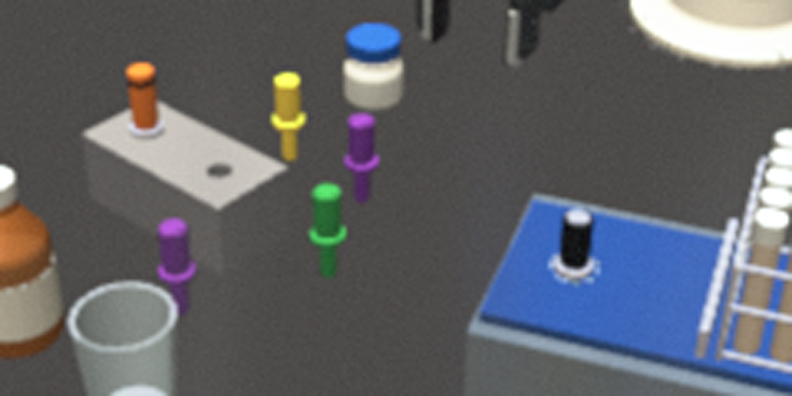

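View pics/w16.png

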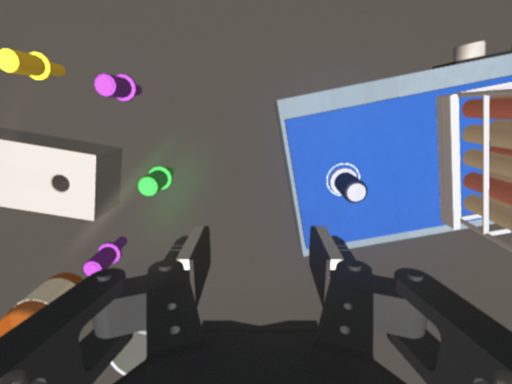

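The bolt stands flange-down on the tray inside its ring, the drift is upright with its collar on the stand, and everything else is where it was. Handing in.

```bash
python3 -c "
from bench import arm
print(arm.job_done(), arm.read_state()['clock'])"
```

```text
the job is handed in; nothing more can be done
the job is handed in; nothing more can be done
```

I worked the drift through both holes down to its collar, put it back upright in its stand hole, and seated the bolt fully in the lined-up holes. I handed in at about 46 s of the 72 s; no verdict is reported.

**Forces:** pressing down peaked at about 12 N for the drift and 7 N for the bolt, read at the end of each move call. The tray resisted with about 5 N sideways as it slid.

**Last checks:**
- **Drift in the holes:** its seated height matched its height in the stand (14.3 mm from the top face to the tool point), and afterwards the tray hole showed dark and nearly concentric over the deck hole.
- **Bolt:** it stopped at the height expected for the flange on the tray (tool at 89.8 mm). The pictures show the flange inside the tray's ring and the bolt upright.
- **Drift in the stand:** upright, collar on the rim.
- **Other objects:** the bottle, beaker and jar read within about 4 mm of their starting places, which is the accuracy of the reading. The gripper touched nothing at the end.

**Disagreements:**
- The wrist camera read 1–2 mm off from the arm's measured position, so I lined up the drift and bolt against the holes in the wrist pictures.
- The trained networks' readings of the tray hole and the tool points scattered by up to about 5 mm.
- The finger opening read 17 mm on the drift and 14 mm on the bolt, though both are 20 mm across. Both still hung upright in the grip.

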